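# Sort the spanner and the brush into their sloped trays

### The job

The small spanner was put back into the paint brush's sloped tray by mistake. Move it to its own shorter, empty sloped tray, ring end uphill, and lay the paint brush in the longer brush tray, bristles uphill, so that each lies flat on the floor of its pocket between the pocket's walls. Lower them gently, do not drop them, and leave the marker pen and the screwdriver where they are.

Things in the scene. Friction and masses are not known exactly. Their poses are not given: they have to be found in the camera images.
- brush_tray: fixed steel stand, the longer of two; blue top 62 mm wide, 222 mm long, sloping 30 degrees, rising away from the robot. Low end 20 mm high, high end about 140 mm. The two trays may stand in either order. Origin: on the bench under the pocket's middle; z up, x level, towards the high end. The small spanner starts in its pocket, near the lower stop; loose parts may slide down to the stop
- brush_pocket (a point): middle of the brush pocket's floor, 76 mm above the bench; x up the slope, y across, z square out of the slope. Pocket x -103 to +103 mm, walls and end stops 10 mm high. Lower nest (x -103 to -66) 30 mm wide, for the handle's end; upper nest (x -4 to +103) 46 mm wide, for ferrule and bristles. Between them a finger gap, open on both sides, its floor 10 mm below the pocket floor (z = -10)
- spanner_tray: the small spanner's own tray, empty at the start: fixed steel stand like the brush tray but shorter; blue top 62 mm wide, 176 mm long, sloping 30 degrees, rising away from the robot. Low end 20 mm high, high end about 115 mm. Origin: on the bench under the pocket's middle; z up, x level, towards the high end
- spanner_pocket (a point): middle of the spanner pocket's floor, 62 mm above the bench; x up the slope, y across, z square out of the slope. Pocket x -80 to +80 mm, walls and end stops 10 mm high. Lower nest (x -80 to -33) 32 mm wide, for the open jaw; upper nest (x +33 to +80) 28 mm wide, for the ring. Between them a finger gap, open on both sides, its floor 10 mm below the pocket floor (z = -10)
- spanner_centre (a point): centre of the small chrome spanner, half-way along and through its thickness; 150 mm long, heads 24 mm (open jaw) and 20 mm (ring) wide and 7 mm thick, straight shank 12 mm wide, 6 mm thick, about 74 g. y runs along the shank to the ring end, z out of its flat upper side. It starts in the brush's pocket, ring uphill; there its shank crosses the finger gap
- spanner_ring (a point): centre of the small spanner's ring end, 64 mm from the spanner's centre along its y axis
- brush_centre (a point): centre of the flat paint brush lying on the bench, half-way along and through its thickness, 7.5 mm above its underside; 198 mm long, 15 mm thick, wooden handle about 20 mm wide, ferrule and dark bristles 40 mm, about 60 g. y runs from the bristles (-y) to the handle's end (+y), z up. Hold the handle at y = +35 mm: this comes over the finger gap of the brush pocket
- brush_bristles (a point): in the bristles, 85 mm from the brush's centre along its -y axis
- spanner: the small spanner, origin under its centre on the underside, axes as spanner_centre
- brush: the paint brush, origin under its centre on the underside, axes as brush_centre
- marker: bystander: marker pen with white barrel and blue cap, 130 mm, lying on the bench at the right; leave alone
- red_driver: bystander: red screwdriver, 212 mm long and 30 mm thick, lying across near the front edge of the bench; leave alone

How it is judged:
By the outcome, as a careful person would: the job done as asked, in the order asked, and still so for the second after the job is handed in, with the robot touching nothing.
It also fails if it takes over 58 s, if anything falls off the work surface, if the arm or the gripper's body presses on something with over 40 N, if the wrist force passes 120 N, or if a joint passes its speed limit or range.

### The arm

A 7-joint arm with a two-finger parallel gripper is mounted at the origin on a cart in front of the work surface, level with it; the furniture and walls round the work are solid. World frame = base frame: x ahead of the robot, y to its left, z up, the work surface at z = 0. Lengths are in m, angles in rad, forces in N, time in s.
With the tool pointing down it reaches from about 0.4 to 0.85 m from the base axis. Payload 4.5 kg.
Tool frame: the origin (TCP) lies midway between the tips of the shut fingers; the grasp point (between the pads) lies 19 mm behind it; z points along the fingers, y is the direction in which the jaws open and shut (so a half turn about z gives the same grasp; the last joint's range is limited). The gripper opens to 88 mm and grips with 3 to 60 N. Pads are 18 mm wide; open, the fingers measure 123 mm over their backs; the gripper's body (75 mm by 187 mm) begins 45 mm behind the grasp point.
Start: joints at [1.214, 0.689, -0.195, 1.565, 0.157, 0.902, -0.215], TCP at [0.238, -0.578, 0.239] pointing down, gripper open.
Joint ranges: [-3.01, 3.01], [-0.46, 2.08], [-1.47, 1.51], [0.13, 2.56], [-1, 4.14], [0.04, 2.09], [-2.66, 2.66]. Speed limits (rad/s): [2.57, 2.57, 3.14, 3.14, 3.14, 3.14, 3.14].

### API

Orientations are given as a 3x3 rotation matrix whose columns are the frame's x, y, z axes.
In Python, from plant import ctrl, get_image, camera_info gives the robot as it stands. The module is installed in compiled form; this text tells all that it offers.
- The arm moves only by the tool apply_moves, never from a script. Its argument "motion" is a list of rows, each an object of numbers: "jaw": the opening, from 0 (shut) to 1 (fully open); "tx", "ty", "tz": the shift along the tool's x, y, z in units of 50 mm (1.0 is 50 mm); "wx", "wy", "wz": the turn, a rotation vector about the tool's x, y, z in units of 5 degrees (1.0 is 5 degrees). In form: [{"jaw": .., "tx": .., "ty": .., "tz": .., "wx": .., "wy": .., "wz": ..}, ...]. A call has exactly 5 rows; each row shifts and turns the commanded pose from where the row before left it, along the tool's axes as they then stand; what a row does not reach is not made up. A row lasts 1/8 s, in which the tool goes at most 62.5 mm and 10.7 degrees, less where a joint would pass 70% of its speed; a pose out of reach is approached as far as the arm can. A call is refused whole if a number of a shift passes 1 or a number of a turn 1, either way. A call with a gripper value outside its range is refused whole. The fingers move at their own pace and stop on an object; "squeeze" is the grip in N (left out, the last holds). Time passes only in rows, so rows that do not move let the fingers close, or fill a call up. It gives the time, the measured TCP pose, the force and the opening at its end, in the units of the state.
- ctrl.get_obs(): the state, without advancing time (a new reading comes with each control period).
- get_image(name): name is "side" or "top" or "wrist"; returns (picture, depth): 400x640x3 uint8, red, green, blue; 400x640 float32, m along the optical axis (not along the pixel's ray), 0 where there is no reading.
- camera_info(name): a dict with "fx", "fy", "cx", "cy" (pixels), "xyz" and "rotation" of the camera in the world; the wrist camera has in their place "mount" (4x4, takes a point from camera to tool coordinates, whose origin is the TCP and whose axes are the flange's). Camera axes: x right, y up, looking along -z (the intrinsics and any distortion apply to the point x, -y, -z); pixel columns grow to the right and rows downward; lengths in m; the calibration is good to about 2 mm. A picture is of the moment at which its call begins: read the wrist's pose just before it. camera_info takes no time and is no camera call.
- ctrl.job_done(): hands the job in, once; it reports no verdict.
The state is a dict: "clock": time; "joint_pos": joint angles; "qd": joint speeds; "tau": joint torques, N m; "eef_pos": TCP position; "ee_rot": TCP orientation; "wrist_force": force on the tool from outside, world axes, zero at the start; "torque": the same for the moment, N m; "width": finger opening in m.
Only numpy, scipy, OpenCV 4.12 (cv2) and the standard library are available. Lean on these libraries where they do the work, as an engineer would, in place of code of your own. Each camera call takes 0.05 s, during which the arm holds its last target.

## Working session

There is one attempt and no reset: what is moved stays moved. The work goes in short steps, Python scripts to look and compute and a tool call to move; the robot and the scene stay as the last step left them, time stands still between calls to the robot, and variables do not carry over. Pictures are saved under pics/ and viewed, and the job is handed in when it is done.

Besides the shell and the picture viewer there is one more tool, called after "Emit:" as a command line: name --argument value ..., lists and objects as JSON in quotes. apply_moves: Moves the arm, as the interface text tells. Its arguments: {"type":"object","properties":{"motion":{"type":"array"},"squeeze":{"type":"number"}},"required":["motion"]}

```bash
mkdir -p pics; ls; python3 - <<'E'
from plant import ctrl,get_image,camera_info
import cv2,numpy as np
np.set_printoptions(precision=4,suppress=True)
o=ctrl.get_obs()
for k,v in o.items(): print(k,np.array(v))
for n in ["side","top","wrist"]:
    print(n,camera_info(n))
for n in ["side","top"]:
    p,d=get_image(n); cv2.imwrite(f"pics/{n}0.png",p[:,:,::-1]); np.savez(f"{n}0.npz",p=p,d=d)
    print(d[::80,::80])
E
```

```text
pics
clock 0.0
joint_pos [ 1.2138  0.69   -0.1945  1.5663  0.1573  0.9025 -0.2151]
qd [ 0.0021  0.0006  0.0027 -0.0008  0.     -0.0018  0.0016]
tau [  0.0007 -52.7563  -1.2669 -15.3428  -0.0528   0.0065   0.0001]
eef_pos [ 0.2378 -0.5773  0.2379]
ee_rot [[ 0.9246  0.3809 -0.0008]
 [ 0.3809 -0.9246  0.0017]
 [-0.0001 -0.0019 -1.    ]]
wrist_force [-0.4656 -0.0963  0.2414]
torque [ 0.0052 -0.0179 -0.0028]
width 0.08799411993110012
side {'fx': 375.00365896459465, 'fy': 375.00365896459465, 'cx': 316.31531358183287, 'cy': 198.0009983653907, 'xyz': array([ 0.4969, -0.7596,  0.7395]), 'rotation': array([[ 0.9997, -0.0027,  0.0228],
       [ 0.019 ,  0.6527, -0.7574],
       [-0.0128,  0.7576,  0.6526]])}
top {'fx': 418.2546881007769, 'fy': 418.2546881007769, 'cx': 326.68223175496934, 'cy': 196.21787328829686, 'xyz': array([ 0.3041, -0.0142,  1.073 ]), 'rotation': array([[-0.0181,  0.9834, -0.1803],
       [-0.9998, -0.019 , -0.0031],
       [-0.0064,  0.1802,  0.9836]])}
wrist {'fx': 355.2875611957994, 'fy': 355.2875611957994, 'cx': 316.66212000438964, 'cy': 201.87067455117247, 'mount': array([[-0.0003,  0.9571,  0.2896,  0.0734],
       [ 1.    ,  0.0001,  0.0005,  0.0005],
       [ 0.0005,  0.2896, -0.9571, -0.1451],
       [ 0.    ,  0.    ,  0.    ,  1.    ]])}
[[0.4561 1.4672 1.4635 1.899  1.892  1.8819 0.4319 0.    ]
 [2.2079 0.6429 1.679  2.1643 2.1611 0.4663 0.4498 0.    ]
 [0.2534 2.5507 1.9608 2.1817 1.2819 1.2843 0.988  1.0553]
 [0.2414 2.1903 0.9955 1.0086 1.0074 0.988  0.775  0.7805]
 [0.2815 0.3372 1.1903 0.8231 0.8216 0.7247 0.698  0.6889]]
[[1.1702 1.1741 1.1833 1.1877 1.0127 1.0083 0.5241 1.0667]
 [1.6375 1.6518 1.1528 1.1507 1.02   1.0071 0.5936 1.1422]
 [1.7096 1.9948 1.1161 1.1125 1.1062 1.1091 1.0872 1.0891]
 [1.7035 1.9254 1.0742 1.073  1.0685 1.0713 1.066  1.0654]
 [1.6971 1.8561 1.8558 1.8586 1.7636 1.8547 1.8432 0.8683]]
```

View pics/side0.png

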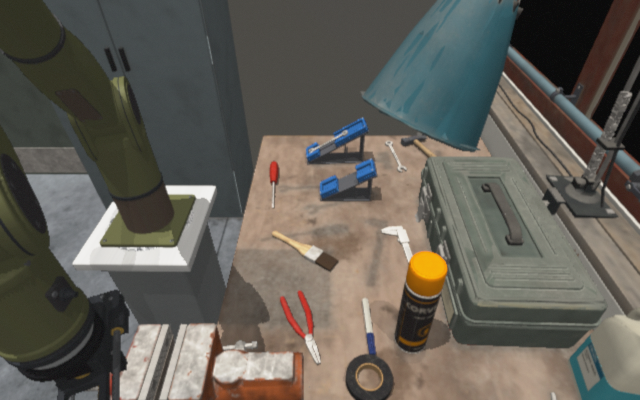

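View pics/top0.png

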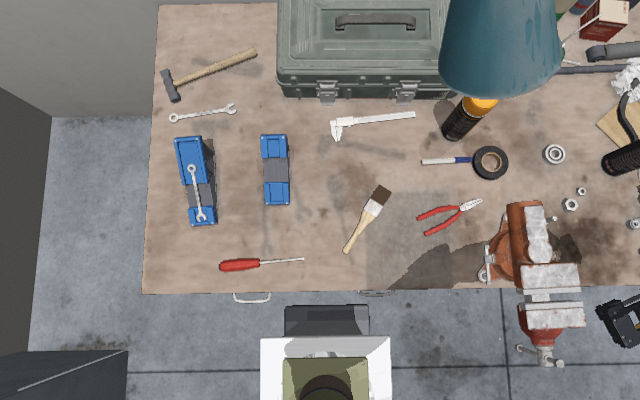

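The top view shows the long brush tray, with the chrome spanner in it, at about px (195,180). The empty spanner tray is at (275,170), the brush at (367,220) with its handle end at (345,250) and bristles at (380,195). The screwdriver is at (260,263) and the marker at (445,160). Another spanner at (202,112) is a distractor.

```bash
cat > h.py <<'E'
import numpy as np,cv2
from plant import ctrl,get_image,camera_info
np.set_printoptions(precision=4,suppress=True)
def pose(n,obs=None):
    c=camera_info(n)
    if n!="wrist": return c,np.array(c['xyz']),np.array(c['rotation'])
    M=np.array(c['mount']);R=np.array(obs['ee_rot']);p=np.array(obs['eef_pos'])
    return c,p+R@M[:3,3],R@M[:3,:3]
def rays(P,u,v):
    c,t,R=P
    d=np.stack([(u-c['cx'])/c['fx'],-(v-c['cy'])/c['fy'],-np.ones_like(u*1.0)],-1)
    return d@R.T
def pts(P,u,v,dep):
    return P[1]+rays(P,u,v)*dep[...,None]
def onz(P,u,v,z):
    r=rays(P,np.asarray(u,float),np.asarray(v,float)); s=(z-P[1][2])/r[...,2]
    return P[1]+r*s[...,None]
def proj(P,X):
    c,t,R=P; q=(np.asarray(X)-t)@R
    return np.stack([c['cx']-c['fx']*q[...,0]/q[...,2], c['cy']+c['fy']*q[...,1]/q[...,2]],-1)
def tri(PA,a,PB,b):
    ra=rays(PA,np.array(a[0],float),np.array(a[1],float));rb=rays(PB,np.array(b[0],float),np.array(b[1],float))
    A=np.stack([ra,-rb],1);s=np.linalg.lstsq(A,PB[1]-PA[1],rcond=None)[0]
    x=PA[1]+ra*s[0];y=PB[1]+rb*s[1]
    return (x+y)/2,np.linalg.norm(x-y)
E
python3 - <<'E'
from h import *
for n in ["top","side"]:
    z=np.load(n+"0.npz");p,d=z['p'],z['d'];P=pose(n)
    hsv=cv2.cvtColor(p,cv2.COLOR_RGB2HSV)
    m=cv2.inRange(hsv,(100,120,60),(125,255,255))
    k,lab,st,ce=cv2.connectedComponentsWithStats(m)
    for i in range(1,k):
        if st[i,4]>80: print(n,st[i],ce[i])
    def crop(name,x0,y0,x1,y1,s): cv2.imwrite(f"pics/{n}_{name}.png",cv2.resize(p[y0:y1,x0:x1,::-1],None,fx=s,fy=s,interpolation=cv2.INTER_CUBIC))
    if n=="top": crop("c",150,90,400,280,3)
    else: crop("c",250,105,400,275,3.5)
E
```

```text
top [260 134  27  24 568] [273.4894 145.8574]
top [ 174  136   35   49 1152] [190.9792 158.7517]
top [264 182  26  23 542] [276.4594 192.3542]
top [188 206  28  20 366] [201.9262 214.9754]
side [334 118  34  28 422] [351.128  130.9716]
side [306 143  14  18 126] [312.6508 152.2698]
side [356 160  20  22 314] [365.207  170.0987]
side [320 176  19  22 294] [328.7075 186.3844]
side [367 334   8  20  89] [370.5056 343.382 ]
```

View pics/top_c.png

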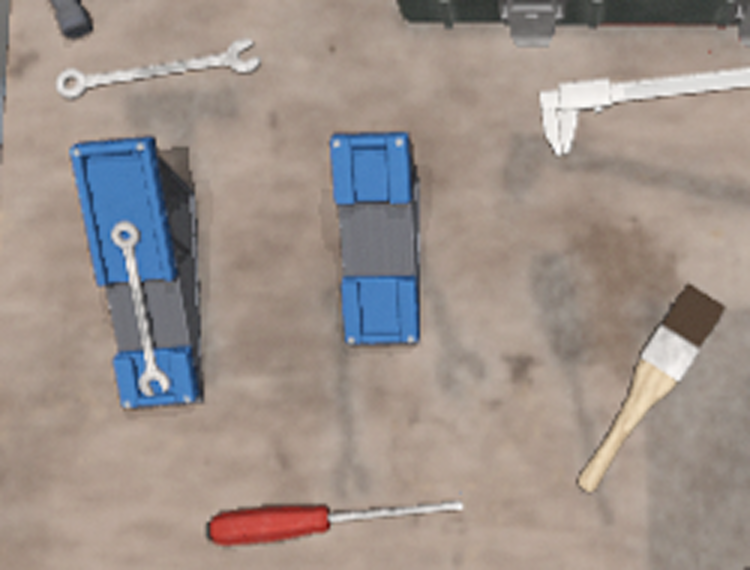

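View pics/side_c.png

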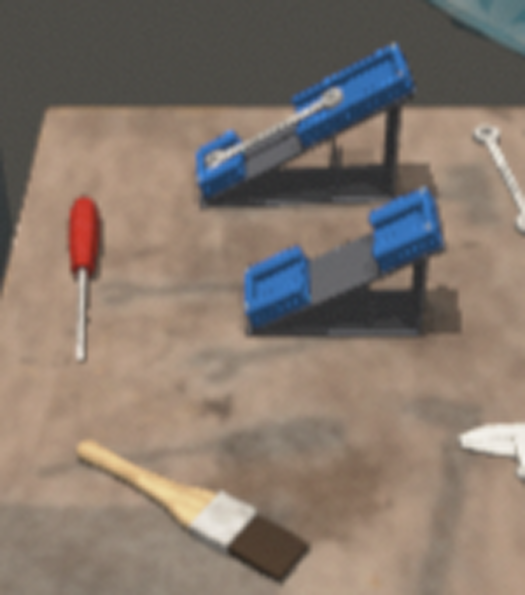

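```bash
python3 - <<'E'
from h import *
z=np.load("top0.npz");p,d=z['p'],z['d'];P=pose("top")
Z=np.load("side0.npz");ps=pose("side")
# crop-> px
f=lambda u,v:(150+u/3-.33,90+v/3-.33)
quads={"brushtray":[(76,146),(153,138),(203,402),(121,408)],"spantray":[(332,134),(408,131),(418,342),(346,346)]}
for k,q in quads.items():
    c=np.array([f(*a) for a in q],np.float32)
    m=np.zeros(d.shape,np.uint8);cv2.fillConvexPoly(m,np.round(c.mean(0)+(c-c.mean(0))*0.9).astype(np.int32),1)
    v,u=np.nonzero(m);X=pts(P,u.astype(float),v.astype(float),d[v,u])
    mu=X.mean(0);n=np.linalg.svd(X-mu)[2][2];n*=np.sign(n[2])
    print(k,"n",n,"tilt",np.degrees(np.arccos(n[2])),"az",np.degrees(np.arctan2(n[1],n[0])))
    # corner rays on plane
    r=rays(P,c[:,0].astype(float),c[:,1].astype(float));s=((mu-P[1])@n)/(r@n);C=P[1]+r*s[:,None]
    print(C,"mid",C.mean(0), "len",np.linalg.norm(C[0]-C[3]),np.linalg.norm(C[0]-C[1]))
    ax=(C[0]+C[1]-C[2]-C[3]);print("axis az",np.degrees(np.arctan2(ax[1],ax[0])))
for nm,a in dict(ring=(125,236),jaw=(153,383),btip=(705,304),hend=(587,484),fer=(654,352)).items():
    u,v=f(*a);dd=d[int(round(v)),int(round(u))];print(nm,pts(P,np.array(u),np.array(v),np.array(dd)))
# lamp, toolbox
v,u=np.nonzero((d>0.2)&(d<0.75));X=pts(P,u.astype(float),v.astype(float),d[v,u]);print(X.min(0),X.max(0))
E
```

```text
brushtray n [-0.2174  0.9379  0.2703] tilt 74.32039693662034 az 103.0498766595442
[[-0.1414 -0.515   2.3922]
 [ 0.4187  0.0912  0.7392]
 [ 0.3473  0.0811  0.7168]
 [ 0.1882 -0.3424  2.0585]] mid [ 0.2032 -0.1713  1.4767] len 0.49974956470705917 1.8475499111382865
axis az -147.81595928028767
spantray n [-0.0624  0.9908  0.1203] tilt 83.09292601321017 az 93.60494511645778
[[ 0.1712 -0.0784  1.4597]
 [ 0.3807  0.0087  0.851 ]
 [ 0.3443  0.0087  0.8316]
 [ 0.2348 -0.0786  1.4944]] mid [ 0.2828 -0.0349  1.1591] len 0.07247137064235334 0.6496206092717435
axis az 179.68105152664347
ring [0.5584 0.3146 0.0934]
jaw [0.4475 0.3075 0.029 ]
btip [ 0.51   -0.1612  0.009 ]
hend [ 0.3575 -0.0553  0.0108]
fer [ 0.4683 -0.1154  0.0126]
[ 0.1709 -0.5555  0.3011] [ 0.6807 -0.1906  0.6118]
```

```bash
python3 - <<'E'
from h import *
z=np.load("top0.npz");p,d=z['p'],z['d'];P=pose("top")
f=lambda u,v:(150+u/3-.33,90+v/3-.33)
quads={"brushtray":[(76,146),(153,138),(203,402),(121,408)],"spantray":[(332,134),(408,131),(418,342),(346,346)]}
hsv=cv2.cvtColor(p,cv2.COLOR_RGB2HSV);b=cv2.inRange(hsv,(100,120,60),(125,255,255))
for k,q in quads.items():
    c=np.array([f(*a) for a in q],np.float32)
    m=np.zeros(d.shape,np.uint8);cv2.fillConvexPoly(m,np.round(c.mean(0)+(c-c.mean(0))*1.0).astype(np.int32),1)
    v,u=np.nonzero((m>0)&(b>0)&(d>0.8));X=pts(P,u.astype(float),v.astype(float),d[v,u])
    for it in range(6):
        mu=X.mean(0);n=np.linalg.svd(X-mu,full_matrices=False)[2][2];n*=np.sign(n[2]);e=(X-mu)@n;X=X[abs(e)<max(2*e.std(),.003)]
    print(k,len(X),e.std(),"n",n,"tilt",np.degrees(np.arccos(n[2])),"az up",np.degrees(np.arctan2(-n[1],-n[0])))
    r=rays(P,c[:,0].astype(float),c[:,1].astype(float));s=((mu-P[1])@n)/(r@n);C=P[1]+r*s[:,None]
    print(C,"mid",C.mean(0), "len",np.linalg.norm(C[0]-C[3]),np.linalg.norm(C[0]-C[1]))
    ax=(C[0]+C[1]-C[2]-C[3]);print("axis az",np.degrees(np.arctan2(ax[1],ax[0])))
E
```

```text
brushtray 1334 0.004175573837064542 n [-0.4763  0.0057  0.8793] tilt 28.44644688097185 az up -0.6815998736623394
[[0.6223 0.3435 0.1307]
 [0.6267 0.2823 0.1334]
 [0.4309 0.2654 0.0274]
 [0.4274 0.3348 0.0251]] mid [0.5268 0.3065 0.0792] len 0.22186059414368525 0.061434500495051524
axis az 3.75441993366517
spantray 1075 0.005152120224743388 n [-0.5038  0.0012  0.8638] tilt 30.2531866876165 az up -0.13775983806136294
[[0.6345 0.1455 0.1121]
 [0.6355 0.0845 0.1127]
 [0.4794 0.0855 0.0217]
 [0.4773 0.1469 0.0204]] mid [0.5567 0.1156 0.0667] len 0.18198292846882375 0.060999435365794795
axis az -0.4172787604677023
```

```bash
python3 - <<'E'
from h import *
A=[]
for n in("top","side"):
    z=np.load(n+"0.npz");d=z['d'];v,u=np.nonzero(d>0.2);A.append(pts(pose(n),u.astype(float),v.astype(float),d[v,u]))
X=np.vstack(A)
xs=np.arange(0.1,0.9,.05);ys=np.arange(.45,-.8,-.05)
print("y\\x  "+" ".join(f"{x:5.2f}" for x in xs))
for y in ys:
    r=[]
    for x in xs:
        s=X[(X[:,0]>=x)&(X[:,0]<x+.05)&(X[:,1]<=y)&(X[:,1]>y-.05),2]
        s=s[s>0.0]
        r.append(f"{s.max()*100:3.0f}/{s[s>0.25].min()*100 if (s>.25).any() else 0:2.0f}" if len(s) else "   .  ")
    print(f"{y:5.2f}",*r)
E
```

```text
y\x   0.10  0.15  0.20  0.25  0.30  0.35  0.40  0.45  0.50  0.55  0.60  0.65  0.70  0.75  0.80  0.85
 0.45    .      .      .     0/ 0   1/ 0   1/ 0   1/ 0   1/ 0   1/ 0   1/ 0   1/ 0   1/ 0   1/ 0   3/ 0   3/ 0   2/ 0
 0.40    .      .      .     1/ 0   1/ 0   1/ 0   1/ 0   1/ 0   1/ 0   1/ 0   0/ 0   1/ 0   1/ 0   3/ 0   3/ 0   1/ 0
 0.35    .      .      .     1/ 0   0/ 0   0/ 0   4/ 0   7/ 0  10/ 0  13/ 0  14/ 0   1/ 0   1/ 0   1/ 0   3/ 0   2/ 0
 0.30    .      .      .     1/ 0   3/ 0   1/ 0   4/ 0   5/ 0  10/ 0  13/ 0  14/ 0   1/ 0   1/ 0   1/ 0   2/ 0   3/ 0
 0.25    .      .      .     1/ 0   3/ 0   1/ 0   1/ 0   1/ 0   1/ 0   1/ 0   1/ 0   1/ 0   1/ 0   1/ 0   1/ 0   3/ 0
 0.20   0/ 0    .      .     1/ 0   3/ 0   0/ 0   1/ 0   1/ 0   1/ 0   1/ 0   1/ 0   1/ 0   1/ 0   1/ 0   1/ 0   3/ 0
 0.15   1/ 0   0/ 0    .     0/ 0   2/ 0   1/ 0   1/ 0   4/ 0   6/ 0  10/ 0  12/ 0   1/ 0   1/ 0  15/ 0  15/ 0  15/ 0
 0.10   2/ 0    .      .     1/ 0   1/ 0   1/ 0   1/ 0   4/ 0   6/ 0  10/ 0  12/ 0   1/ 0   1/ 0  16/ 0  17/ 0  17/ 0
 0.05   2/ 0   0/ 0    .     1/ 0   0/ 0   1/ 0   1/ 0 
[... 1250 characters left out ...]
11/ 0  35/30  59/25  60/31  17/ 0  14/ 0  14/ 0  13/ 0   0/ 0   1/ 0   1/ 0   1/ 0   1/ 0   0/ 0    .      .  
-0.55    .      .    36/31  60/31   6/ 0   1/ 0   6/ 0   0/ 0   1/ 0   2/ 0   2/ 0   0/ 0   1/ 0   0/ 0    .      .  
-0.60    .      .    48/32  53/32   1/ 0   0/ 0   2/ 0   2/ 0   1/ 0   2/ 0   2/ 0   0/ 0   0/ 0   0/ 0   7/ 0  16/ 0
-0.65    .      .      .     1/ 0   0/ 0   1/ 0   1/ 0   1/ 0   1/ 0   0/ 0   0/ 0   0/ 0   1/ 0   1/ 0   3/ 0  17/ 0
-0.70    .      .      .     1/ 0   1/ 0   1/ 0   1/ 0   1/ 0  13/ 0  15/ 0   7/ 0   1/ 0   1/ 0   1/ 0   3/ 0   5/ 0
-0.75    .      .      .     1/ 0   1/ 0   1/ 0   2/ 0   4/ 0  11/ 0    .     1/ 0   3/ 0   3/ 0   2/ 0   3/ 0   5/ 0
```

```bash
cat >> h.py <<'E'
from scipy.spatial.transform import Rotation as Ro, Slerp
def Rt(az,tilt):
    # tool x uphill at azimuth az (deg), tool tilted so z = -slope normal
    return (Ro.from_euler('z',az,degrees=True)*Ro.from_euler('y',-tilt,degrees=True)).as_matrix()@np.diag([1,-1,-1.])
def plan(p0,R0,wps):
    """wps: (p,R,n)"""
    i=0;p=np.array(p0,float);R=np.array(R0)
    for q,Q,n in wps:
        q=np.array(q,float);sl=Slerp([0,1],Ro.from_matrix(np.stack([R,Q])));a=p.copy();A=R.copy()
        for k in range(1,n+1):
            b=a+(q-a)*k/n;B=sl(k/n).as_matrix()
            t=R.T@(b-p)/.05;w=np.degrees(Ro.from_matrix(R.T@B).as_rotvec())/5
            t=np.round(t,2);w=np.round(w,2)
            print(i//5,i%5,"t",t,"w",w,"" if max(abs(t).max(),abs(w).max())<=1 else "!!!")
            p=p+R@t*.05;R=R@Ro.from_rotvec(np.radians(w*5)).as_matrix();i+=1
def now():
    o=ctrl.get_obs();return o,np.array(o['eef_pos']),np.array(o['ee_rot'])
E
python3 - <<'E'
from h import *
o,p,R=now()
plan(p,R,[([.26,-.52,.31],Rt(22.4,0),2),([.40,-.25,.33],Rt(12,8),7),([.45,.23,.30],Rt(0,30),11)])
E
```

```text
0 0 t [ 0.42 -0.45 -0.72] w [-0.01  0.   -0.  ] 
0 1 t [ 0.43 -0.44 -0.72] w [-0.01  0.   -0.  ] 
0 2 t [ 0.66 -0.56 -0.06] w [-0.02  0.23  0.3 ] 
0 3 t [ 0.65 -0.58 -0.04] w [-0.02  0.23  0.29] 
0 4 t [ 0.64 -0.59 -0.04] w [-0.02  0.22  0.3 ] 
1 0 t [ 0.62 -0.62 -0.02] w [-0.02  0.23  0.3 ] 
1 1 t [ 0.6  -0.62 -0.01] w [-0.02  0.23  0.29] 
1 2 t [ 0.59 -0.65  0.  ] w [-0.02  0.23  0.3 ] 
1 3 t [ 0.57 -0.65  0.01] w [-0.02  0.23  0.3 ] 
1 4 t [ 0.26 -0.84  0.09] w [-0.07  0.4   0.21] 
2 0 t [ 0.24 -0.84  0.1 ] w [-0.07  0.4   0.2 ] 
2 1 t [ 0.22 -0.84  0.1 ] w [-0.08  0.4   0.21] 
2 2 t [ 0.21 -0.85  0.1 ] w [-0.07  0.39  0.21] 
2 3 t [ 0.18 -0.85  0.1 ] w [-0.07  0.4   0.21] 
2 4 t [ 0.17 -0.86  0.1 ] w [-0.07  0.4   0.2 ] 
3 0 t [ 0.15 -0.86  0.1 ] w [-0.07  0.4   0.21] 
3 1 t [ 0.13 -0.87  0.11] w [-0.07  0.4   0.21] 
3 2 t [ 0.1  -0.86  0.1 ] w [-0.08  0.4   0.2 ] 
3 3 t [ 0.09 -0.87  0.1 ] w [-0.07  0.39  0.21] 
3 4 t [ 0.07 -0.87  0.09] w [-0.07  0.4   0.21]
```

Emit:
apply_moves --motion '[{"jaw":1,"tx":0.42,"ty":-0.45,"tz":-0.72,"wx":0,"wy":0,"wz":0},{"jaw":1,"tx":0.42,"ty":-0.45,"tz":-0.72,"wx":0,"wy":0,"wz":0},{"jaw":1,"tx":0.65,"ty":-0.57,"tz":-0.05,"wx":0,"wy":0.23,"wz":0.3},{"jaw":1,"tx":0.65,"ty":-0.58,"tz":-0.04,"wx":0,"wy":0.23,"wz":0.3},{"jaw":1,"tx":0.64,"ty":-0.59,"tz":-0.04,"wx":0,"wy":0.23,"wz":0.3}]' --squeeze 20

```text
clock: 0.72
eef_pos: [0.3196, -0.4029, 0.3191]
ee_rot: [[0.95, 0.306, 0.057], [0.306, -0.952, 0.021], [0.061, -0.003, -0.998]]
wrist_force: [-0.4, -0.2, 0.5]
width: 0.0882
```

Emit:
apply_moves --motion '[{"jaw":1,"tx":0.62,"ty":-0.62,"tz":-0.02,"wx":0,"wy":0.23,"wz":0.3},{"jaw":1,"tx":0.6,"ty":-0.62,"tz":0,"wx":0,"wy":0.23,"wz":0.3},{"jaw":1,"tx":0.59,"ty":-0.65,"tz":0,"wx":0,"wy":0.23,"wz":0.3},{"jaw":1,"tx":0.57,"ty":-0.65,"tz":0,"wx":0,"wy":0.23,"wz":0.3},{"jaw":1,"tx":0.26,"ty":-0.84,"tz":0.1,"wx":-0.07,"wy":0.4,"wz":0.2}]'

```text
clock: 1.35
eef_pos: [0.4054, -0.205, 0.3292]
ee_rot: [[0.967, 0.189, 0.172], [0.185, -0.982, 0.042], [0.176, -0.009, -0.984]]
wrist_force: [-0.8, 0.2, 0.3]
width: 0.0879
```

Emit:
apply_moves --motion '[{"jaw":1,"tx":0.24,"ty":-0.84,"tz":0.1,"wx":-0.07,"wy":0.4,"wz":0.2},{"jaw":1,"tx":0.22,"ty":-0.84,"tz":0.1,"wx":-0.07,"wy":0.4,"wz":0.2},{"jaw":1,"tx":0.2,"ty":-0.85,"tz":0.1,"wx":-0.07,"wy":0.4,"wz":0.2},{"jaw":1,"tx":0.18,"ty":-0.85,"tz":0.1,"wx":-0.07,"wy":0.4,"wz":0.2},{"jaw":1,"tx":0.17,"ty":-0.86,"tz":0.1,"wx":-0.07,"wy":0.4,"wz":0.2}]'

```text
clock: 1.98
eef_pos: [0.4255, 0.0129, 0.3176]
ee_rot: [[0.935, 0.096, 0.341], [0.089, -0.995, 0.036], [0.343, -0.003, -0.939]]
wrist_force: [0.4, -0.6, 0.4]
width: 0.0879
```

Emit:
apply_moves --motion '[{"jaw":1,"tx":0.15,"ty":-0.86,"tz":0.1,"wx":-0.07,"wy":0.4,"wz":0.2},{"jaw":1,"tx":0.13,"ty":-0.87,"tz":0.1,"wx":-0.07,"wy":0.4,"wz":0.2},{"jaw":1,"tx":0.1,"ty":-0.86,"tz":0.1,"wx":-0.07,"wy":0.4,"wz":0.2},{"jaw":1,"tx":0.09,"ty":-0.87,"tz":0.1,"wx":-0.07,"wy":0.4,"wz":0.2},{"jaw":1,"tx":0.07,"ty":-0.87,"tz":0.1,"wx":-0.07,"wy":0.4,"wz":0.2}]'

```text
clock: 2.6
eef_pos: [0.4445, 0.1946, 0.3058]
ee_rot: [[0.882, 0.016, 0.471], [0.012, -1.0, 0.012], [0.472, -0.005, -0.882]]
wrist_force: [0.8, 0.1, -0.8]
width: 0.0882
```

```bash
cat > shot.py <<'E'
import sys
from h import *
def shot(name):
    o,p,R=now();im,d=get_image("wrist");np.savez(name+".npz",p=im,d=d,pos=p,R=R)
    cv2.imwrite(f"pics/{name}.png",im[:,:,::-1])
    print(o['clock'],p,"\n",R,np.array(o['joint_pos']),np.array(o['wrist_force']),o['width'])
def load(name):
    z=np.load(name+".npz");return z['p'],z['d'],pose("wrist",dict(ee_rot=z['R'],eef_pos=z['pos']))
if __name__=="__main__": shot(sys.argv[1])
E
python3 shot.py w1
```

```text
2.6 [0.4445 0.1946 0.3058] 
 [[ 0.8818  0.0163  0.4714]
 [ 0.0119 -0.9999  0.0124]
 [ 0.4716 -0.0054 -0.8818]] [-1.1496  0.344   0.613   2.3118  0.482   0.143  -2.6259] [ 0.7782  0.0545 -0.7529] 0.08815306328102672
```

View pics/w1.png

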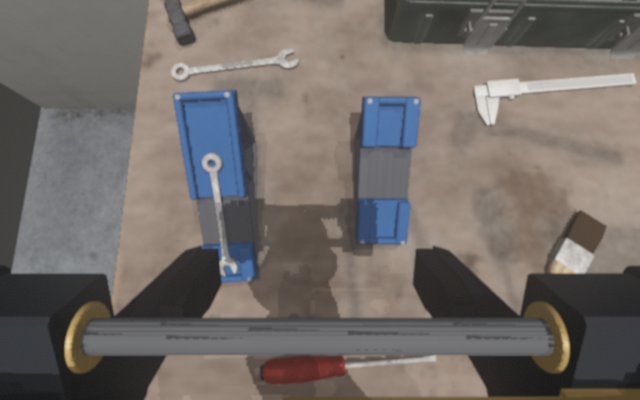

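```bash
python3 - <<'E'
import cv2
p=cv2.imread("pics/w1.png");cv2.imwrite("pics/w1z.png",cv2.resize(p[85:290,165:425],None,fx=3,fy=2.9,interpolation=cv2.INTER_CUBIC))
E
```

```text
(no output)
```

View pics/w1z.png

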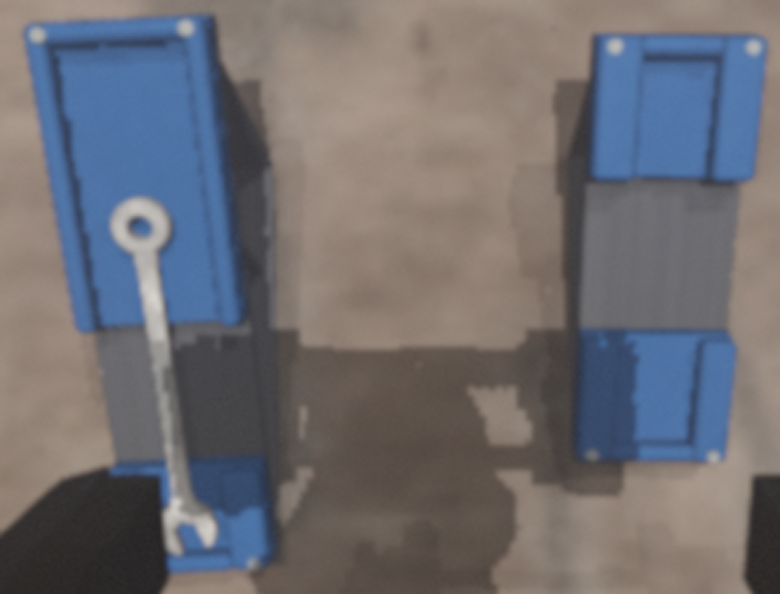

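Emit:
apply_moves --motion '[{"jaw":1,"wz":-1},{"jaw":1,"wz":-1},{"jaw":1,"wz":-1},{"jaw":1,"wz":-1},{"jaw":1,"wz":-1}]'

```text
invalid input at $.motion[0]: expected keys jaw, tx, ty, tz, wx, wy, wz
```

```bash
python3 -c "
from h import *
o,p,R=now();print(p,R,np.array(o['joint_pos']))"
```

```text
[0.4428 0.2064 0.3055] [[ 0.8799  0.0367  0.4738]
 [ 0.0289 -0.9993  0.0236]
 [ 0.4743 -0.0071 -0.8803]] [-1.171   0.3499  0.6141  2.3073  0.4778  0.1389 -2.6249]
```

```bash
python3 - <<'E'
from shot import *
p,d,P=load("w1");T=pose("top")
z=np.load("top0.npz");td=z['d']
f=lambda U,V:(165+(U+.5)/3-.5,85+(V+.5)/2.9-.5)
for n,a in dict(bUL=(37,35),bUR=(186,28),bLR=(253,563),sUL=(615,46),sUR=(754,47),sLL=(592,455),sLR=(714,457),ring=(140,226),jaw=(192,522),floorU=(690,120),floorL=(660,400),gap=(655,260),bgapL=(130,400),bfl=(150,100)).items():
    u,v=f(*a);w=d[int(v)-1:int(v)+2,int(u)-1:int(u)+2];X=pts(P,np.array(u),np.array(v),np.array(np.median(w)));q=proj(T,X)
    print(n,np.round((u,v),1),X,"in top crop px",np.round((q-[150,90]+.33)*3,0))
E
```

```text
bUL [177.   96.7] [0.6132 0.3389 0.1376] in top crop px [ 78. 154.]
bUR [226.7  94.3] [0.6163 0.2886 0.1378] in top crop px [143. 149.]
bLR [249.  278.8] [0.432  0.2767 0.0312] in top crop px [188. 400.]
sUL [369.7 100.5] [0.6245 0.1402 0.1125] in top crop px [338. 146.]
sUR [416.  100.9] [0.6248 0.09   0.1123] in top crop px [401. 144.]
sLL [362.  241.6] [0.4793 0.1397 0.0279] in top crop px [353. 342.]
sLR [402.7 242.3] [0.4792 0.0895 0.0279] in top crop px [413. 341.]
ring [211.3 162.6] [0.5582 0.3133 0.0926] in top crop px [127. 236.]
jaw [228.7 264.7] [0.4483 0.3008 0.0373] in top crop px [158. 381.]
floorU [394.7 126.1] [0.6057 0.1087 0.0888] in top crop px [381. 176.]
floorL [384.7 222.6] [0.5031 0.1115 0.0295] in top crop px [386. 313.]
gap [383.  174.3] [0.5594 0.1162 0.0507] in top crop px [378. 243.]
bgapL [208.  222.6] [0.4974 0.3263 0.0473] in top crop px [126. 321.]
bfl [214.7 119.2] [0.5991 0.3059 0.1159] in top crop px [129. 179.]
```

Emit:
apply_moves --motion '[{"jaw":1,"tx":0,"ty":0,"tz":0,"wx":0,"wy":0,"wz":-1},{"jaw":1,"tx":0,"ty":0,"tz":0,"wx":0,"wy":0,"wz":-1},{"jaw":1,"tx":0,"ty":0,"tz":0,"wx":0,"wy":0,"wz":-1},{"jaw":1,"tx":0,"ty":0,"tz":0,"wx":0,"wy":0,"wz":-1},{"jaw":1,"tx":0,"ty":0,"tz":0,"wx":0,"wy":0,"wz":-1}]'

```text
clock: 3.28
eef_pos: [0.4444, 0.1933, 0.3055]
ee_rot: [[0.792, 0.391, 0.47], [0.437, -0.899, 0.012], [0.427, 0.195, -0.883]]
wrist_force: [-0.8, -0.6, 0.1]
width: 0.0882
```

```bash
python3 -c "
from h import *
o,p,R=now();print(p,R,np.array(o['joint_pos']))"
```

```text
[0.4444 0.1933 0.3055] [[ 0.7917  0.3909  0.4695]
 [ 0.4368 -0.8995  0.0124]
 [ 0.4272  0.1952 -0.8828]] [-1.0845  0.3287  0.5202  2.3103  0.6759  0.1688 -2.384 ]
```

```bash
cat >> h.py <<'E'
def frame(o,az,t=30):
    R=(Ro.from_euler('z',az,degrees=True)*Ro.from_euler('y',-t,degrees=True)).as_matrix();return np.array(o),R
BT=frame([.5276,.3081,.0760],3.6); ST=frame([.5565,.1149,.0618],0.1)
def onF(P,F,u,v,h):
    r=rays(P,np.asarray(u,float),np.asarray(v,float));n=F[1][:,2];s=((F[0]+h*n-P[1])@n)/(r@n)
    X=P[1]+r*s[...,None];return (X-F[0])@F[1],X
E
python3 - <<'E'
from shot import *
p,d,P=load("w1");T=pose("top")
f=lambda U,V:(165+(U+.5)/3-.5,85+(V+.5)/2.9-.5)
g=lambda U,V:(150+U/3-.33,90+V/3-.33)
for n,a in dict(ring=(140,226),sh1=(149,275),sh2=(163,370),sh3=(175,455),jaw=(190,520)).items():
    l,X=onF(P,BT,*f(*a),.007);print("w",n,l*1000,X)
for n,a in dict(ring=(125,236),sh1=(133,275),sh2=(142,325),jaw=(153,383)).items():
    l,X=onF(T,BT,*g(*a),.007);print("t",n,l*1000,X)
E
```

```text
w ring [36.4807  1.6261  7.    ] [0.5555 0.3115 0.1003]
w sh1 [17.4994  0.953   7.    ] [0.5392 0.3098 0.0908]
w sh2 [-20.9997   0.8827   7.    ] [0.5059 0.3076 0.0716]
w sh3 [-57.5551   1.0196   7.    ] [0.4743 0.3058 0.0533]
w jaw [-87.0979  -1.1756   7.    ] [0.4489 0.302  0.0385]
t ring [37.6116  2.1311  7.    ] [0.5565 0.3121 0.1009]
t sh1 [4.8001 1.6361 7.    ] [0.5282 0.3098 0.0845]
t sh2 [-38.249    2.0001   7.    ] [0.4909 0.3078 0.0629]
t jaw [-89.7902   1.9758   7.    ] [0.4464 0.305  0.0372]
```

Emit:
apply_moves --motion '[{"jaw":1,"tx":0,"ty":0,"tz":0,"wx":0,"wy":0,"wz":-1},{"jaw":1,"tx":0,"ty":0,"tz":0,"wx":0,"wy":0,"wz":-1},{"jaw":1,"tx":0,"ty":0,"tz":0,"wx":0,"wy":0,"wz":-1},{"jaw":1,"tx":0,"ty":0,"tz":0,"wx":0,"wy":0,"wz":-1},{"jaw":1,"tx":0,"ty":0,"tz":0,"wx":0,"wy":0,"wz":-1}]'

```text
clock: 3.9
eef_pos: [0.4444, 0.1933, 0.3055]
ee_rot: [[0.552, 0.689, 0.47], [0.776, -0.631, 0.012], [0.305, 0.358, -0.883]]
wrist_force: [-1.0, -0.2, 0.1]
width: 0.0882
```

```bash
python3 - <<'E'
from h import *
o,p,R=now();print(p,R,np.array(o['joint_pos']))
az=8
Q=Rt(az,30)@np.diag([-1,-1,1.])
print(np.degrees(Ro.from_matrix(R.T@Q).as_rotvec())/5)
E
```

```text
[0.4444 0.1933 0.3055] [[ 0.5523  0.6888  0.4696]
 [ 0.7759 -0.6307  0.0125]
 [ 0.3048  0.3575 -0.8828]] [-1.0077  0.3146  0.4089  2.3073  0.8367  0.2047 -2.1166]
[ -0.7967   0.5185 -27.2112]
```

```bash
cat >> h.py <<'E'
FL=np.diag([-1,-1,1.])
def L(F,x,y,z): return F[0]+F[1]@(np.array([x,y,z])/1000)
E
python3 - <<'E'
from h import *
o,p,R=now()
plan(p,R,[(L(BT,-30,1.2,110),Rt(3.6,30)@FL,28)])
E
```

```text
0 0 t [ 0.03 -0.09  0.1 ] w [-0.02  0.   -0.94] 
0 1 t [ 0.04 -0.08  0.09] w [-0.02  0.   -0.95] 
0 2 t [ 0.04 -0.08  0.1 ] w [-0.02  0.   -0.94] 
0 3 t [ 0.05 -0.08  0.09] w [-0.02  0.   -0.95] 
0 4 t [ 0.06 -0.07  0.1 ] w [-0.02  0.   -0.94] 
1 0 t [ 0.06 -0.07  0.09] w [-0.02  0.   -0.95] 
1 1 t [ 0.07 -0.07  0.1 ] w [-0.02  0.01 -0.94] 
1 2 t [ 0.07 -0.05  0.09] w [-0.02 -0.   -0.95] 
1 3 t [ 0.08 -0.05  0.1 ] w [-0.02 -0.   -0.94] 
1 4 t [ 0.08 -0.05  0.09] w [-0.02 -0.   -0.95] 
2 0 t [ 0.08 -0.04  0.1 ] w [-0.02 -0.   -0.94] 
2 1 t [ 0.09 -0.03  0.09] w [-0.02 -0.   -0.95] 
2 2 t [ 0.09 -0.02  0.1 ] w [-0.02 -0.   -0.94] 
2 3 t [ 0.09 -0.02  0.09] w [-0.02  0.   -0.94] 
2 4 t [ 0.1  -0.01  0.1 ] w [-0.02  0.   -0.95] 
3 0 t [ 0.09 -0.    0.09] w [-0.02  0.   -0.94] 
3 1 t [0.09 0.   0.1 ] w [-0.02  0.   -0.95] 
3 2 t [0.1  0.01 0.09] w [-0.02  0.   -0.94] 
3 3 t [0.09 0.02 0.09] w [-0.02  0.   -0.95] 
3 4 t [0.09 0.03 0.1 ] w [-0.02  0.01 -0.94] 
4 0 t [0.08 0.04 0.09] w [-0.02 -0.   -0.95] 
4 1 t [0.09 0.04 0.1 ] w [-0.02 -0.   -0.94] 
4 2 t [0.07 0.04 0.09] w [-0.02 -0.   -0.95] 
4 3 t [0.08 0.06 0.1 ] w [-0.02 -0.   -0.94] 
4 4 t [0.07 0.06 0.09] w [-0.02 -0.   -0.95] 
5 0 t [0.07 0.06 0.1 ] w [-0.02 -0.   -0.94] 
5 1 t [0.06 0.07 0.09] w [-0.02  0.   -0.94] 
5 2 t [0.05 0.08 0.1 ] w [-0.02  0.   -0.95]
```

Emit:
apply_moves --motion '[{"jaw":1,"tx":0.03,"ty":-0.09,"tz":0.1,"wx":-0.02,"wy":0,"wz":-1},{"jaw":1,"tx":0.04,"ty":-0.08,"tz":0.1,"wx":-0.02,"wy":0,"wz":-1},{"jaw":1,"tx":0.04,"ty":-0.08,"tz":0.1,"wx":-0.02,"wy":0,"wz":-1},{"jaw":1,"tx":0.05,"ty":-0.08,"tz":0.1,"wx":-0.02,"wy":0,"wz":-1},{"jaw":1,"tx":0.06,"ty":-0.07,"tz":0.1,"wx":-0.02,"wy":0,"wz":-1}]'

```text
clock: 4.53
eef_pos: [0.4455, 0.2133, 0.2777]
ee_rot: [[0.21, 0.854, 0.476], [0.97, -0.244, 0.009], [0.124, 0.46, -0.879]]
wrist_force: [-0.1, 0.1, 0.9]
width: 0.088
```

Emit:
apply_moves --motion '[{"jaw":1,"tx":0.07,"ty":-0.06,"tz":0.1,"wx":-0.02,"wy":0,"wz":-1},{"jaw":1,"tx":0.08,"ty":-0.06,"tz":0.1,"wx":-0.02,"wy":0,"wz":-1},{"jaw":1,"tx":0.08,"ty":-0.05,"tz":0.1,"wx":-0.02,"wy":0,"wz":-1},{"jaw":1,"tx":0.09,"ty":-0.04,"tz":0.1,"wx":-0.02,"wy":0,"wz":-1},{"jaw":1,"tx":0.09,"ty":-0.03,"tz":0.1,"wx":-0.02,"wy":0,"wz":-1}]'

```text
clock: 5.15
eef_pos: [0.4482, 0.2352, 0.2509]
ee_rot: [[-0.17, 0.858, 0.484], [0.982, 0.189, 0.009], [-0.084, 0.477, -0.875]]
wrist_force: [-0.2, -0.4, -0.1]
width: 0.0881
```

Emit:
apply_moves --motion '[{"jaw":1,"tx":0.1,"ty":-0.02,"tz":0.1,"wx":-0.02,"wy":0,"wz":-1},{"jaw":1,"tx":0.1,"ty":-0.01,"tz":0.1,"wx":-0.02,"wy":0,"wz":-1},{"jaw":1,"tx":0.1,"ty":0,"tz":0.1,"wx":-0.02,"wy":0,"wz":-1},{"jaw":1,"tx":0.1,"ty":0.01,"tz":0.1,"wx":-0.02,"wy":0,"wz":-1},{"jaw":1,"tx":0.1,"ty":0.02,"tz":0.1,"wx":-0.02,"wy":0,"wz":-1}]'

```text
clock: 5.78
eef_pos: [0.4525, 0.259, 0.2249]
ee_rot: [[-0.515, 0.702, 0.491], [0.81, 0.586, 0.012], [-0.279, 0.404, -0.871]]
wrist_force: [-0.2, 0.4, -0.1]
width: 0.0879
```

Emit:
apply_moves --motion '[{"jaw":1,"tx":0.1,"ty":0.02,"tz":0.1,"wx":-0.02,"wy":0,"wz":-1},{"jaw":1,"tx":0.1,"ty":0.03,"tz":0.1,"wx":-0.02,"wy":0,"wz":-1},{"jaw":1,"tx":0.1,"ty":0.04,"tz":0.1,"wx":-0.02,"wy":0,"wz":-1},{"jaw":1,"tx":0.1,"ty":0.05,"tz":0.1,"wx":-0.02,"wy":0,"wz":-1},{"jaw":1,"tx":0.1,"ty":0.06,"tz":0.1,"wx":-0.02,"wy":0,"wz":-1}]'

```text
clock: 6.4
eef_pos: [0.455, 0.2842, 0.198]
ee_rot: [[-0.763, 0.415, 0.496], [0.487, 0.873, 0.019], [-0.425, 0.256, -0.868]]
wrist_force: [-0.1, 0.6, 0.3]
width: 0.0884
```

```bash
python3 - <<'E'
from shot import *
shot("w2")
o,p,R=now()
plan(p,R,[(L(BT,-30,1.2,90),Rt(3.6,30)@FL,8)])
E
```

```text
6.4 [0.455  0.2842 0.198 ] 
 [[-0.763   0.4147  0.4958]
 [ 0.4869  0.8733  0.0188]
 [-0.4252  0.2557 -0.8682]] [-1.0713  0.6201  0.3183  2.3046  2.1779  0.2238 -1.9318] [-0.0971  0.594   0.263 ] 0.08838844687349509
0 0 t [0.08 0.01 0.13] w [-0.02 -0.   -0.8 ] 
0 1 t [0.08 0.01 0.13] w [-0.02 -0.01 -0.8 ] 
0 2 t [0.08 0.02 0.13] w [-0.02  0.   -0.8 ] 
0 3 t [0.08 0.03 0.13] w [-0.01 -0.   -0.81] 
0 4 t [0.08 0.03 0.13] w [-0.02 -0.   -0.8 ] 
1 0 t [0.08 0.03 0.13] w [-0.02 -0.01 -0.8 ] 
1 1 t [0.07 0.04 0.13] w [-0.02  0.   -0.8 ] 
1 2 t [0.07 0.05 0.13] w [-0.02 -0.   -0.8 ]
```

View pics/w2.png

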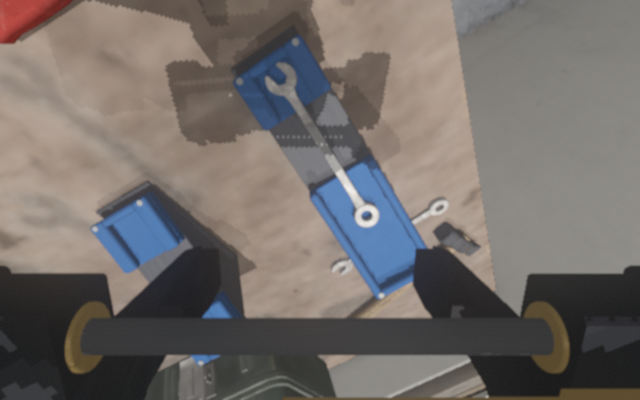

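w2 shows the brush tray with jaw at (283,82), ring at (367,215), lower screws at (238,80) and (295,42), and an upper screw at (380,295).

```bash
python3 - <<'E'
from shot import *
p,d,P=load("w2");p1,d1,P1=load("w1")
f=lambda U,V:(165+(U+.5)/3-.5,85+(V+.5)/2.9-.5)
print("tri UL?",tri(P,(380,295),P1,f(186,28)),tri(P,(238,80),P1,f(253,563)))
print("tri ring",tri(P,(367,215),P1,f(140,226)))
print("tri ST low scr",tri(P,(96,229),P1,f(592,455)),tri(P,(139,203),P1,f(714,457)), tri(P,(96,229),P1,f(714,457)))
for h,n,a in [(10,'scrL1',(238,80)),(10,'scrL2',(295,42)),(10,'scrU',(380,295)),(7,'ring',(367,215)),(7,'sh',(320,139)),(7,'jaw',(284,83))]:
    print(n,onF(P,BT,*a,h/1000)[0]*1000)
cv2.imwrite("pics/w2z.png",cv2.resize(p[20:310,210:440,::-1],None,fx=2,fy=2,interpolation=cv2.INTER_CUBIC))
E
```

```text
tri UL? (array([0.6182, 0.2896, 0.1373]), np.float64(0.0038933976737817576)) (array([0.4325, 0.2777, 0.0298]), np.float64(0.0047132005406572775))
tri ring (array([0.5582, 0.313 , 0.0979]), np.float64(0.0028174356246276067))
tri ST low scr (array([0.4647, 0.1393, 0.0755]), np.float64(0.03000728050904946)) (array([ 0.4962,  0.0943, -0.0177]), np.float64(0.03435689898834926)) (array([0.4805, 0.0913, 0.0287]), np.float64(0.0016126872919947908))
scrL1 [-108.3152  -25.8698   10.    ]
scrL2 [-107.3021   24.1942   10.    ]
scrU [105.8004 -25.481   10.    ]
ring [35.6018  2.0625  7.    ]
sh [-38.6928   2.3485   7.    ]
jaw [-88.4862   1.6676   7.    ]
```

View pics/w2z.png

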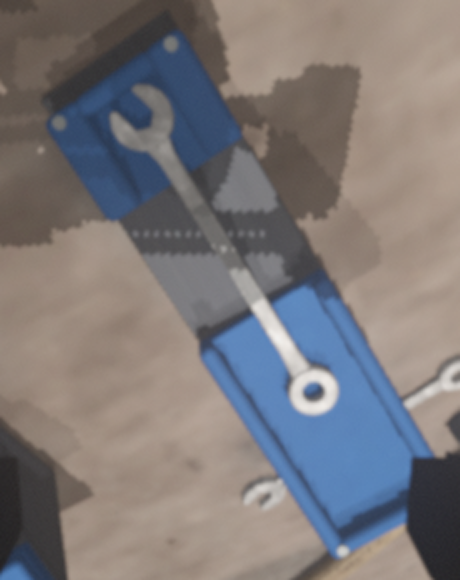

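Emit:
apply_moves --motion '[{"jaw":0.5,"tx":0.08,"ty":0.01,"tz":0.15,"wx":-0.02,"wy":0,"wz":-0.8},{"jaw":0.5,"tx":0.08,"ty":0.01,"tz":0.15,"wx":-0.02,"wy":0,"wz":-0.8},{"jaw":0.5,"tx":0.08,"ty":0.02,"tz":0.15,"wx":-0.02,"wy":0,"wz":-0.8},{"jaw":0.5,"tx":0.08,"ty":0.03,"tz":0.15,"wx":-0.02,"wy":0,"wz":-0.8},{"jaw":0.5,"tx":0.08,"ty":0.03,"tz":0.15,"wx":-0.02,"wy":0,"wz":-0.8}]'

```text
clock: 7.08
eef_pos: [0.459, 0.297, 0.1572]
ee_rot: [[-0.858, 0.124, 0.499], [0.159, 0.987, 0.027], [-0.489, 0.102, -0.866]]
wrist_force: [0.3, -0.6, -0.2]
width: 0.0442
```

Emit:
apply_moves --motion '[{"jaw":0.5,"tx":0.08,"ty":0.03,"tz":0.15,"wx":-0.02,"wy":0,"wz":-0.8},{"jaw":0.5,"tx":0.08,"ty":0.03,"tz":0.15,"wx":-0.02,"wy":0,"wz":-0.8},{"jaw":0.5,"tx":0.08,"ty":0.03,"tz":0.15,"wx":-0.02,"wy":0,"wz":-0.8},{"jaw":0.5,"tx":0,"ty":0,"tz":0,"wx":0,"wy":0,"wz":0},{"jaw":0.5,"tx":0,"ty":0,"tz":0,"wx":0,"wy":0,"wz":0}]'

```text
clock: 7.7
eef_pos: [0.4601, 0.303, 0.1326]
ee_rot: [[-0.865, -0.056, 0.499], [-0.047, 0.998, 0.032], [-0.5, 0.004, -0.866]]
wrist_force: [-0.6, 0.6, -0.2]
width: 0.0438
```

```bash
python3 - <<'E'
from shot import *
shot("w3")
o,p,R=now()
print("local",(p-BT[0])@BT[1]*1000)
plan(p,R,[(L(BT,-30,1.6,30),Rt(3.6,30)@FL,3),(L(BT,-30,1.6,-6),Rt(3.6,30)@FL,4)])
E
```

```text
7.7 [0.4601 0.303  0.1326] 
 [[-0.8647 -0.0563  0.4991]
 [-0.0467  0.9984  0.0316]
 [-0.5001  0.004  -0.866 ]] [-1.021   0.7717  0.2206  2.3105  2.4766  0.3678 -1.7322] [-0.585   0.5607 -0.1759] 0.04380201458630996
local [-30.254   -0.7063  82.9349]
0 0 t [-0.    0.02  0.35] w [ 0.    0.   -0.03] 
0 1 t [-0.    0.01  0.36] w [ 0.    0.   -0.03] 
0 2 t [-0.    0.02  0.35] w [ 0.01  0.   -0.03] 
0 3 t [-0.   -0.    0.18] w [-0.  0.  0.] 
0 4 t [-0.   -0.    0.18] w [-0.  0.  0.] 
1 0 t [-0.   -0.    0.18] w [-0.  0.  0.] 
1 1 t [-0.   -0.    0.18] w [-0.  0.  0.]
```

View pics/w3.png

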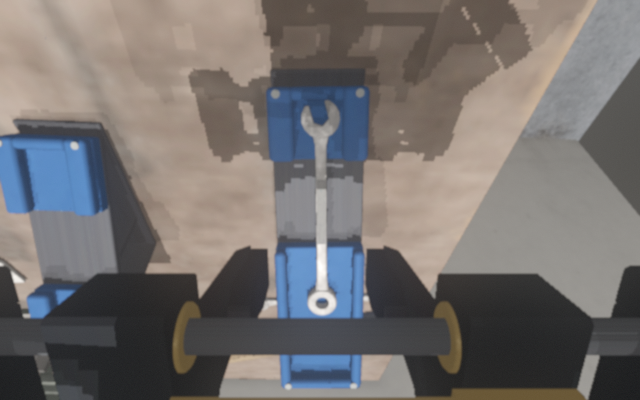

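w3 shows the spanner centred between the fingers (shank column 320, fingers symmetric about 317), so I'm descending.

Emit:
apply_moves --motion '[{"jaw":0.5,"tx":0,"ty":0.02,"tz":0.35,"wx":0,"wy":0,"wz":-0.03},{"jaw":0.5,"tx":0,"ty":0.02,"tz":0.35,"wx":0,"wy":0,"wz":-0.03},{"jaw":0.5,"tx":0,"ty":0.01,"tz":0.35,"wx":0,"wy":0,"wz":-0.03},{"jaw":0.5,"tx":0,"ty":0,"tz":0.2,"wx":0,"wy":0,"wz":0},{"jaw":0.5,"tx":0,"ty":0,"tz":0.18,"wx":0,"wy":0,"wz":0}]'

```text
clock: 8.38
eef_pos: [0.4959, 0.3077, 0.0697]
ee_rot: [[-0.865, -0.063, 0.499], [-0.055, 0.998, 0.031], [-0.5, -0.0, -0.866]]
wrist_force: [0.1, -0.9, 0.2]
width: 0.0438
```

Emit:
apply_moves --motion '[{"jaw":0.5,"tx":0,"ty":0,"tz":0.18,"wx":0,"wy":0,"wz":0},{"jaw":0.5,"tx":0,"ty":0,"tz":0.16,"wx":0,"wy":0,"wz":0},{"jaw":0.5,"tx":0,"ty":0,"tz":0,"wx":0,"wy":0,"wz":0},{"jaw":0.5,"tx":0,"ty":0,"tz":0,"wx":0,"wy":0,"wz":0},{"jaw":0.3,"tx":0,"ty":0,"tz":0,"wx":0,"wy":0,"wz":0}]'

```text
clock: 9.0
eef_pos: [0.504, 0.3086, 0.0562]
ee_rot: [[-0.864, -0.064, 0.499], [-0.055, 0.998, 0.032], [-0.5, 0.0, -0.866]]
wrist_force: [0.7, 0.1, -0.2]
width: 0.036
```

```bash
python3 - <<'E'
from shot import *
shot("w4")
o,p,R=now()
print("local",(p-BT[0])@BT[1]*1000, BT[1].T@R)
E
```

```text
9.0 [0.504  0.3086 0.0562] 
 [[-0.8642 -0.0637  0.4992]
 [-0.055   0.998   0.0321]
 [-0.5002  0.0003 -0.8659]] [-0.8988  0.9416  0.1321  2.2189  2.5574  0.4688 -1.7663] [ 0.6979  0.1168 -0.1663] 0.035957077980902655
local [-30.332    2.0293  -5.4125] [[-1.     -0.0007  0.0002]
 [-0.0007  1.      0.0008]
 [-0.0002  0.0008 -1.    ]]
```

View pics/w4.png

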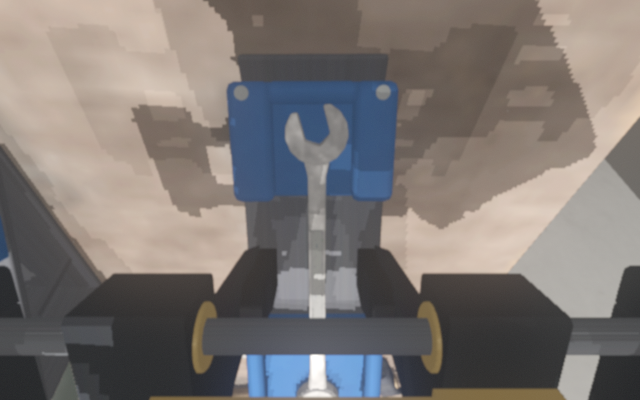

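w4 shows the shank at column 317, between the fingers at 258 and 373. Closing now.

Emit:
apply_moves --motion '[{"jaw":0,"tx":0,"ty":0,"tz":0,"wx":0,"wy":0,"wz":0},{"jaw":0,"tx":0,"ty":0,"tz":0,"wx":0,"wy":0,"wz":0},{"jaw":0,"tx":0,"ty":0,"tz":0,"wx":0,"wy":0,"wz":0},{"jaw":0,"tx":0,"ty":0,"tz":0,"wx":0,"wy":0,"wz":0},{"jaw":0,"tx":0,"ty":0,"tz":0,"wx":0,"wy":0,"wz":0}]' --squeeze 30

```text
clock: 9.68
eef_pos: [0.504, 0.3086, 0.0559]
ee_rot: [[-0.864, -0.064, 0.499], [-0.055, 0.998, 0.032], [-0.5, 0.0, -0.866]]
wrist_force: [-1.3, 0.2, 2.3]
width: 0.0095
```

```bash
python3 - <<'E'
from h import *
o,p,R=now()
print(o['width'],np.array(o['wrist_force']),"local",(p-BT[0])@BT[1]*1000)
plan(p,R,[(L(BT,-30,1.6,60),R,5)])
E
```

```text
0.009546098846559093 [-1.2722  0.2302  2.2904] local [-30.3867   1.9672  -5.6224]
0 0 t [-0.   -0.   -0.26] w [ 0. -0.  0.] 
0 1 t [-0.   -0.   -0.26] w [ 0. -0.  0.] 
0 2 t [-0.   -0.   -0.27] w [ 0. -0.  0.] 
0 3 t [-0.01 -0.01 -0.26] w [ 0. -0.  0.] 
0 4 t [ 0.    0.   -0.26] w [ 0. -0.  0.]
```

Emit:
apply_moves --motion '[{"jaw":0,"tx":0,"ty":0,"tz":0,"wx":0,"wy":0,"wz":0},{"jaw":0,"tx":0,"ty":0,"tz":0,"wx":0,"wy":0,"wz":0},{"jaw":0,"tx":0,"ty":0,"tz":-0.1,"wx":0,"wy":0,"wz":0},{"jaw":0,"tx":0,"ty":0,"tz":-0.2,"wx":0,"wy":0,"wz":0},{"jaw":0,"tx":0,"ty":0,"tz":-0.2,"wx":0,"wy":0,"wz":0}]'

```text
clock: 10.3
eef_pos: [0.491, 0.3076, 0.078]
ee_rot: [[-0.865, -0.064, 0.499], [-0.055, 0.998, 0.032], [-0.5, -0.0, -0.866]]
wrist_force: [-0.1, 0.2, -1.5]
width: 0.0094
```

```bash
python3 - <<'E'
from shot import *
shot("w5")
E
```

```text
10.3 [0.491  0.3076 0.078 ] 
 [[-0.8645 -0.0636  0.4986]
 [-0.0551  0.998   0.0317]
 [-0.4996 -0.0001 -0.8663]] [-0.9296  0.8938  0.1504  2.2487  2.5368  0.445  -1.7589] [-0.1334  0.2017 -1.4627] 0.00936646523362048
```

View pics/w5.png

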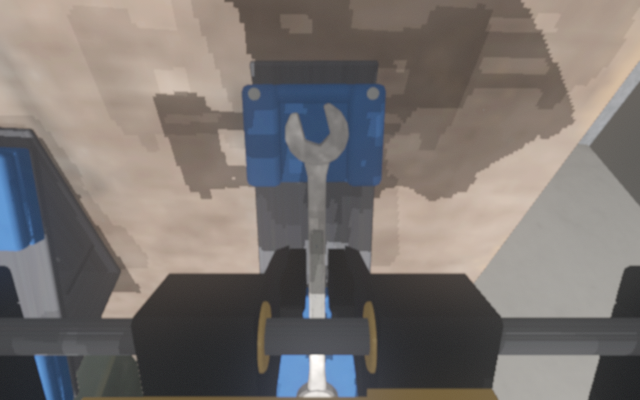

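```bash
python3 - <<'E'
from h import *
o,p,R=now()
print("bt",(p-BT[0])@BT[1]*1000)
plan(p,R,[(L(BT,-30,1.6,55),R,2),(L(ST,-5,0,45),Rt(0.1,30)@FL,8)])
E
```

```text
bt [-30.6224   2.0009  21.0368]
0 0 t [-0.01 -0.   -0.34] w [0. 0. 0.] 
0 1 t [-0.   -0.01 -0.34] w [0. 0. 0.] 
0 2 t [-0.08 -0.49  0.08] w [ 0.05 -0.    0.08] 
0 3 t [-0.09 -0.48  0.07] w [ 0.04 -0.    0.07] 
0 4 t [-0.08 -0.49  0.08] w [ 0.05 -0.    0.08] 
1 0 t [-0.09 -0.48  0.09] w [ 0.04 -0.    0.08] 
1 1 t [-0.1  -0.48  0.08] w [ 0.05 -0.    0.08] 
1 2 t [-0.09 -0.48  0.09] w [ 0.04 -0.    0.07] 
1 3 t [-0.1  -0.48  0.08] w [ 0.05 -0.    0.08] 
1 4 t [-0.11 -0.48  0.09] w [ 0.04 -0.    0.08]
```

Emit:
apply_moves --motion '[{"jaw":0,"tx":0,"ty":0,"tz":-0.34,"wx":0,"wy":0,"wz":0},{"jaw":0,"tx":0,"ty":0,"tz":-0.34,"wx":0,"wy":0,"wz":0},{"jaw":0,"tx":-0.08,"ty":-0.48,"tz":0.08,"wx":0.05,"wy":0,"wz":0.08},{"jaw":0,"tx":-0.09,"ty":-0.48,"tz":0.08,"wx":0.04,"wy":0,"wz":0.08},{"jaw":0,"tx":-0.09,"ty":-0.48,"tz":0.08,"wx":0.05,"wy":0,"wz":0.08}]'

```text
clock: 10.98
eef_pos: [0.4957, 0.2353, 0.1041]
ee_rot: [[-0.865, -0.04, 0.5], [-0.034, 0.999, 0.02], [-0.501, 0.0, -0.866]]
wrist_force: [0.1, 0.9, -0.5]
width: 0.0095
```

Emit:
apply_moves --motion '[{"jaw":0,"tx":-0.09,"ty":-0.48,"tz":0.08,"wx":0.05,"wy":0,"wz":0.08},{"jaw":0,"tx":-0.1,"ty":-0.48,"tz":0.08,"wx":0.04,"wy":0,"wz":0.08},{"jaw":0,"tx":-0.1,"ty":-0.48,"tz":0.08,"wx":0.05,"wy":0,"wz":0.08},{"jaw":0,"tx":-0.1,"ty":-0.48,"tz":0.08,"wx":0.04,"wy":0,"wz":0.08},{"jaw":0,"tx":-0.1,"ty":-0.48,"tz":0.08,"wx":0.05,"wy":0,"wz":0.08}]'

```text
clock: 11.6
eef_pos: [0.5298, 0.1158, 0.0989]
ee_rot: [[-0.866, 0.001, 0.501], [0.001, 1.0, -0.001], [-0.501, -0.0, -0.866]]
wrist_force: [-0.1, -0.2, -0.3]
width: 0.0096
```

```bash
python3 - <<'E'
from shot import *
shot("w6");shot("w6b")
o,p,R=now()
print("local",(p-ST[0])@ST[1]*1000, ST[1].T@R)
E
```

```text
11.6 [0.5298 0.1158 0.0989] 
 [[-0.8657  0.0009  0.5006]
 [ 0.0007  1.     -0.0007]
 [-0.5006 -0.0002 -0.8657]] [-0.468   0.8428  0.0722  2.4136  2.8637  0.6128 -1.7365] [-0.1377 -0.237  -0.3288] 0.00957391604877914
11.65 [0.5306 0.1113 0.0991] 
 [[-0.8653  0.0076  0.5012]
 [ 0.0049  1.     -0.0066]
 [-0.5013 -0.0032 -0.8653]] [-0.4636  0.843   0.076   2.4144  2.8638  0.6132 -1.7362] [ 1.1079 -2.917  -0.8616] 0.009467404400016172
local [-4.3501 -1.6576 45.3388] [[-1.      0.0058  0.0007]
 [ 0.0058  1.     -0.0057]
 [-0.0008 -0.0057 -1.    ]]
```

View pics/w6b.png

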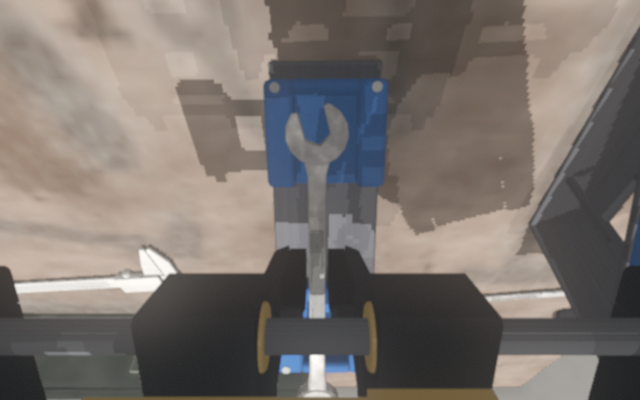

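Emit:
apply_moves --motion '[{"jaw":0,"tx":0,"ty":0,"tz":0.12,"wx":0,"wy":0,"wz":0},{"jaw":0,"tx":0,"ty":0,"tz":0.12,"wx":0,"wy":0,"wz":0},{"jaw":0,"tx":0,"ty":0,"tz":0.06,"wx":0,"wy":0,"wz":0},{"jaw":0,"tx":0,"ty":0,"tz":0,"wx":0,"wy":0,"wz":0},{"jaw":0,"tx":0,"ty":0,"tz":0,"wx":0,"wy":0,"wz":0}]'

```text
clock: 12.32
eef_pos: [0.5371, 0.1166, 0.0849]
ee_rot: [[-0.866, 0.001, 0.5], [0.001, 1.0, -0.0], [-0.5, -0.0, -0.866]]
wrist_force: [-0.8, -0.1, -1.6]
width: 0.0094
```

```bash
python3 - <<'E'
from shot import *
p,d,P=load("w6b")
for h,n,a in [(10,'L1',(274,88)),(10,'L2',(377,87)),(10,'U1',(286,371))]:
    print(n,onF(P,ST,*a,h/1000)[0]*1000)
shot("w7")
o,p,R=now()
print("local",(p-ST[0])@ST[1]*1000, ST[1].T@R)
E
```

```text
L1 [-83.2224 -25.0374  10.    ]
L2 [-83.3296  24.8923  10.    ]
U1 [ 84.78   -24.6101  10.    ]
12.325 [0.5371 0.1166 0.0849] 
 [[-0.8662  0.0006  0.4998]
 [ 0.0005  1.     -0.0003]
 [-0.4998 -0.     -0.8662]] [-0.4585  0.8761  0.0668  2.3942  2.8698  0.6265 -1.7387] [-0.8349 -0.1104 -1.5718] 0.009372389682348038
local [-5.1107  1.6676 29.7498] [[-1.      0.0022 -0.0001]
 [ 0.0022  1.     -0.0012]
 [ 0.0001 -0.0012 -1.    ]]
```

View pics/w7.png

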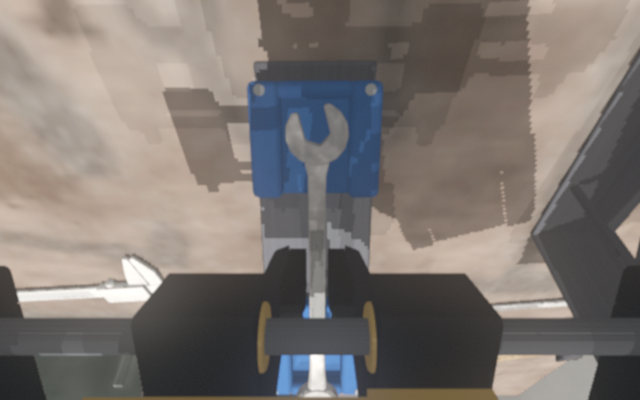

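Emit:
apply_moves --motion '[{"jaw":0,"tx":-0.04,"ty":-0.03,"tz":0.15,"wx":0,"wy":0,"wz":0},{"jaw":0,"tx":0,"ty":0,"tz":0.15,"wx":0,"wy":0,"wz":0},{"jaw":0,"tx":0,"ty":0,"tz":0.1,"wx":0,"wy":0,"wz":0},{"jaw":0,"tx":0,"ty":0,"tz":0,"wx":0,"wy":0,"wz":0},{"jaw":0,"tx":0,"ty":0,"tz":0,"wx":0,"wy":0,"wz":0}]'

```text
clock: 13.0
eef_pos: [0.5489, 0.1149, 0.0686]
ee_rot: [[-0.866, 0.001, 0.5], [0.001, 1.0, -0.001], [-0.5, -0.0, -0.866]]
wrist_force: [0.1, -0.1, -1.1]
width: 0.0096
```

```bash
python3 - <<'E'
from shot import *
shot("w8")
o,p,R=now()
print("local",(p-ST[0])@ST[1]*1000)
E
```

```text
13.0 [0.5489 0.1149 0.0686] 
 [[-0.8662  0.001   0.4997]
 [ 0.0008  1.     -0.0005]
 [-0.4997 -0.     -0.8662]] [-0.4408  0.9139  0.0633  2.3638  2.8818  0.6352 -1.7375] [ 0.1476 -0.1067 -1.1392] 0.009555527247282454
local [-3.1202  0.0154  9.7947]
```

View pics/w8.png

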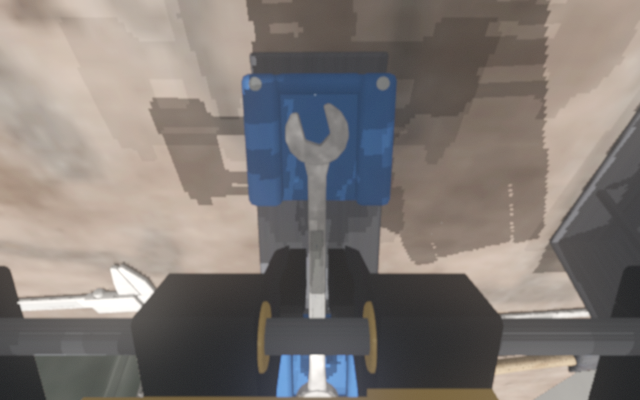

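w8 shows the jaw (column 317) centred in the lower nest (280–357), with its tip at row 103 clear of the stop. Lowering.

Emit:
apply_moves --motion '[{"jaw":0,"tx":0,"ty":0,"tz":0.1,"wx":0,"wy":0,"wz":0},{"jaw":0,"tx":0,"ty":0,"tz":0.08,"wx":0,"wy":0,"wz":0},{"jaw":0,"tx":0,"ty":0,"tz":0.06,"wx":0,"wy":0,"wz":0},{"jaw":0,"tx":0,"ty":0,"tz":0.02,"wx":0,"wy":0,"wz":0},{"jaw":0,"tx":0,"ty":0,"tz":0.02,"wx":0,"wy":0,"wz":0}]'

```text
clock: 13.68
eef_pos: [0.556, 0.1149, 0.0565]
ee_rot: [[-0.866, 0.001, 0.5], [0.001, 1.0, -0.0], [-0.5, -0.0, -0.866]]
wrist_force: [-0.3, -0.0, 0.9]
width: 0.0095
```

```bash
python3 - <<'E'
from shot import *
shot("w9")
o,p,R=now()
print("local",(p-ST[0])@ST[1]*1000)
E
```

```text
13.675 [0.556  0.1149 0.0565] 
 [[-0.8661  0.001   0.4999]
 [ 0.0009  1.     -0.0005]
 [-0.4999 -0.     -0.8661]] [-0.4325  0.9416  0.0606  2.3436  2.8872  0.6434 -1.7379] [-0.3199 -0.0247  0.8824] 0.0095480590381876
local [-3.0234  0.0137 -4.4199]
```

View pics/w9.png

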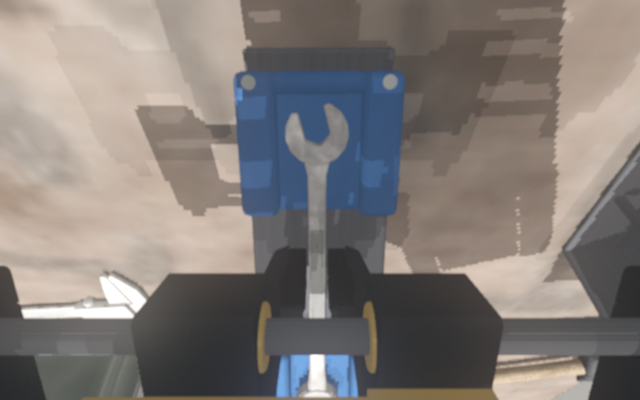

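Emit:
apply_moves --motion '[{"jaw":0,"tx":0.04,"ty":0,"tz":0.01,"wx":0,"wy":0,"wz":0},{"jaw":0.15,"tx":0,"ty":0,"tz":0.01,"wx":0,"wy":0,"wz":0},{"jaw":0.25,"tx":0,"ty":0,"tz":0,"wx":0,"wy":0,"wz":0},{"jaw":0.4,"tx":0,"ty":0,"tz":0,"wx":0,"wy":0,"wz":0},{"jaw":0.4,"tx":0,"ty":0,"tz":0,"wx":0,"wy":0,"wz":0}]'

```text
clock: 14.35
eef_pos: [0.5549, 0.1149, 0.0548]
ee_rot: [[-0.866, 0.001, 0.5], [0.001, 1.0, -0.0], [-0.5, 0.0, -0.866]]
wrist_force: [0.4, -0.6, 0.3]
width: 0.035
```

Emit:
apply_moves --motion '[{"jaw":0.4,"tx":0,"ty":0,"tz":-0.1,"wx":0,"wy":0,"wz":0},{"jaw":0.4,"tx":0,"ty":0,"tz":-0.3,"wx":0,"wy":0,"wz":0},{"jaw":0.4,"tx":0,"ty":0,"tz":-0.5,"wx":0,"wy":0,"wz":0},{"jaw":0.6,"tx":0,"ty":0,"tz":-0.5,"wx":0,"wy":0,"wz":0},{"jaw":0.6,"tx":0,"ty":0,"tz":-0.5,"wx":0,"wy":0,"wz":0}]'

```text
clock: 14.98
eef_pos: [0.5062, 0.1148, 0.1383]
ee_rot: [[-0.866, 0.001, 0.5], [0.001, 1.0, -0.0], [-0.5, 0.0, -0.866]]
wrist_force: [-0.3, 0.1, 0.5]
width: 0.052
```

```bash
python3 - <<'E'
from shot import *
shot("w10")
E
```

```text
14.975 [0.5062 0.1148 0.1383] 
 [[-0.8661  0.0009  0.4999]
 [ 0.0009  1.     -0.0002]
 [-0.4999  0.0002 -0.8661]] [-0.5038  0.7411  0.0917  2.4643  2.84    0.5588 -1.7265] [-0.261   0.0721  0.505 ] 0.051967942374645824
```

View pics/w10.png

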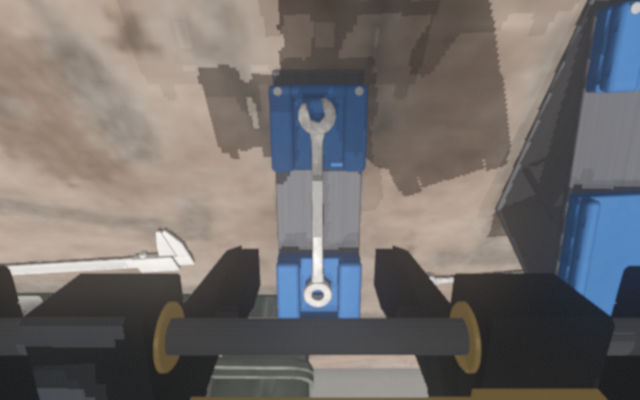

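w10 shows the spanner lying centred in its own tray, with jaw at (317,115) and ring uphill at (318,293). On to the brush.

```bash
python3 - <<'E'
from h import *
o,p,R=now()
plan(p,R,[([.405,-.088,.20],Rt(-34.8,0)@FL,10)])
E
```

```text
0 0 t [ 0.11 -0.41 -0.2 ] w [0.18 0.58 0.68] 
0 1 t [ 0.1  -0.41 -0.2 ] w [0.19 0.58 0.68] 
0 2 t [ 0.08 -0.42 -0.18] w [0.18 0.58 0.68] 
0 3 t [ 0.07 -0.43 -0.16] w [0.18 0.58 0.68] 
0 4 t [ 0.05 -0.44 -0.16] w [0.18 0.59 0.67] 
1 0 t [ 0.03 -0.44 -0.16] w [0.19 0.58 0.68] 
1 1 t [ 0.01 -0.45 -0.14] w [0.18 0.58 0.68] 
1 2 t [-0.01 -0.44 -0.13] w [0.18 0.58 0.68] 
1 3 t [-0.02 -0.45 -0.13] w [0.18 0.58 0.68] 
1 4 t [-0.05 -0.45 -0.13] w [0.18 0.58 0.68]
```

Emit:
apply_moves --motion '[{"jaw":0.6,"tx":0.11,"ty":-0.41,"tz":-0.2,"wx":0.18,"wy":0.58,"wz":0.68},{"jaw":0.6,"tx":0.1,"ty":-0.41,"tz":-0.2,"wx":0.18,"wy":0.58,"wz":0.68},{"jaw":0.6,"tx":0.08,"ty":-0.42,"tz":-0.18,"wx":0.18,"wy":0.58,"wz":0.68},{"jaw":0.6,"tx":0.07,"ty":-0.43,"tz":-0.16,"wx":0.18,"wy":0.58,"wz":0.68},{"jaw":0.6,"tx":0.05,"ty":-0.44,"tz":-0.16,"wx":0.18,"wy":0.58,"wz":0.68}]'

```text
clock: 15.65
eef_pos: [0.4566, 0.0131, 0.1672]
ee_rot: [[-0.918, 0.301, 0.258], [0.301, 0.953, -0.039], [-0.257, 0.042, -0.965]]
wrist_force: [-0.8, -0.5, -0.3]
width: 0.0527
```

Emit:
apply_moves --motion '[{"jaw":0.6,"tx":0.03,"ty":-0.44,"tz":-0.15,"wx":0.18,"wy":0.58,"wz":0.68},{"jaw":0.6,"tx":0.01,"ty":-0.44,"tz":-0.14,"wx":0.18,"wy":0.58,"wz":0.68},{"jaw":0.6,"tx":-0.01,"ty":-0.45,"tz":-0.13,"wx":0.18,"wy":0.58,"wz":0.68},{"jaw":0.6,"tx":-0.02,"ty":-0.45,"tz":-0.13,"wx":0.18,"wy":0.58,"wz":0.68},{"jaw":0.6,"tx":-0.05,"ty":-0.45,"tz":-0.13,"wx":0.18,"wy":0.58,"wz":0.68}]'

```text
clock: 16.27
eef_pos: [0.4535, -0.0352, 0.1717]
ee_rot: [[-0.881, 0.415, 0.226], [0.413, 0.909, -0.057], [-0.229, 0.043, -0.972]]
wrist_force: [0.5, -0.6, 0.1]
width: 0.0531
```

```bash
python3 - <<'E'
from shot import *
shot("w11")
E
```

```text
16.275 [ 0.4535 -0.0352  0.1717] 
 [[-0.8815  0.4147  0.2259]
 [ 0.4131  0.9089 -0.0568]
 [-0.2289  0.0433 -0.9725]] [ 0.0216  0.5583 -0.1507  2.3483  1.4654  0.1591 -0.4062] [ 0.4796 -0.609   0.0887] 0.053112095999415715
```

View pics/w11.png

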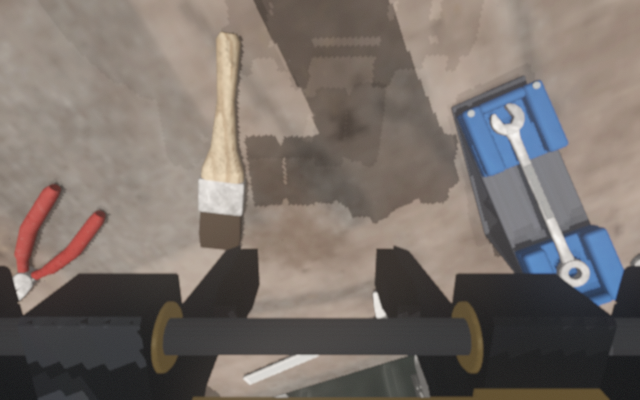

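w11 shows the brush with handle end (228,33), ferrule (220,195) and bristle end (221,247). The second call came up short because the wrist was near a singularity.

```bash
python3 - <<'E'
from shot import *
p,d,P=load("w11");T=pose("top")
g=lambda U,V:(150+U/3-.33,90+V/3-.33)
for n,a,b in [('hend',(228,33),(584,489)),('tip',(221,247),(707,295)),('ferL',(198,180),None),('ferR',(244,184),None)]:
    w=d[a[1]-2:a[1]+3,a[0]-2:a[0]+3]
    print(n,"z=.012",onz(P,*a,.012),"depth",pts(P,np.array(a[0]*1.),np.array(a[1]*1.),np.median(w)), "top",onz(T,*g(*b),.012) if b else '', tri(P,a,T,g(*b)) if b else '')
hsv=cv2.cvtColor(p,cv2.COLOR_RGB2HSV)
cv2.imwrite("pics/w11z.png",cv2.resize(p[20:260,170:270,::-1],None,fx=2.4,fy=2.4,interpolation=cv2.INTER_CUBIC))
# midline of the brush: rows
m=np.zeros(d.shape,bool);X=pts(P,*np.meshgrid(np.arange(640.),np.arange(400.)),d)
roi=(np.arange(640)[None]>170)&(np.arange(640)[None]<275)&(np.arange(400)[:,None]<255)&(np.arange(400)[:,None]>20)
m=(X[...,2]>.005)&(X[...,2]<.03)&roi
for v in range(30,255,15):
    c=np.nonzero(m[v])[0]
    if len(c): 
        e=onz(P,np.array([c.min(),c.max()]),np.array([v,v]),.008);print(v,c.min(),c.max(),e.mean(0)[:2],"w",np.linalg.norm(e[0]-e[1]),"zmax",np.percentile(X[v][m[v]][:,2],90))
E
```

```text
hend z=.012 [ 0.3529 -0.0532  0.012 ] depth [ 0.3529 -0.0539  0.0085] top [ 0.3533 -0.0526  0.012 ] (array([ 0.353 , -0.0525,  0.0157]), np.float64(0.0002589334191712689))
tip z=.012 [ 0.5135 -0.16    0.012 ] depth [ 0.5153 -0.1618  0.0088] top [ 0.5172 -0.1629  0.012 ] (array([ 0.5185, -0.1643,  0.0039]), np.float64(0.0009805210441387584))
ferL z=.012 [ 0.4423 -0.1386  0.012 ] depth [ 0.4424 -0.1387  0.0117] top  
ferR z=.012 [ 0.4631 -0.1046  0.012 ] depth [ 0.4641 -0.1055  0.0095] top  
45 216 239 [ 0.3597 -0.0585] w 0.01682971847283798 zmax 0.012709135608473343
60 216 238 [ 0.3684 -0.0643] w 0.01640954933223053 zmax 0.012087279990808275
75 216 236 [ 0.3774 -0.0708] w 0.015210442539019993 zmax 0.012809683056801857
90 217 235 [ 0.387  -0.0767] w 0.013966718767868118 zmax 0.012319912745184037
105 216 234 [ 0.3967 -0.0837] w 0.014252079087264245 zmax 0.012120014960607705
120 214 235 [ 0.407  -0.0905] w 0.016976410626222457 zmax 0.012280815965283427
135 212 235 [ 0.4175 -0.0981] w 0.01898947233891767 zmax 0.012462440502565859
150 209 237 [ 0.4287 -0.1055] w 0.023624213667270955 zmax 0.012820222268759618
165 202 241 [ 0.4401 -0.1141] w 0.03363365833408593 zmax 0.01349414922691552
180 198 243 [ 0.4522 -0.1227] w 0.039692256024219455 zmax 0.013973246297890273
195 198 243 [ 0.4652 -0.1309] w 0.040629107699828054 zmax 0.014219793498647243
210 199 242 [ 0.4788 -0.1395] w 0.039762061432545556 zmax 0.01413537164007484
225 199 240 [ 0.4928 -0.1494] w 0.03884093227563171 zmax 0.012027549463368753
240 200 239 [ 0.5078 -0.1589] w 0.03788519486809792 zmax 0.011157618431703941
```

View pics/w11z.png

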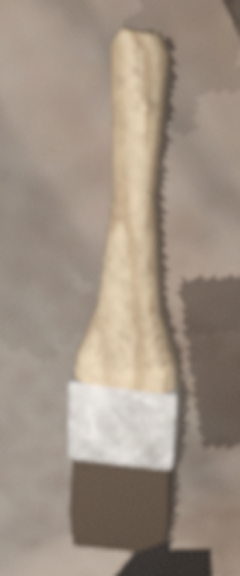

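```bash
python3 - <<'E'
from h import *
o,p,R=now()
print(p,R)
plan(p,R,[([.405,-.0893,.12],Rt(-34.1,0)@FL,10)])
E
```

```text
[ 0.4535 -0.0374  0.172 ] [[-0.8794  0.4194  0.2253]
 [ 0.4173  0.9068 -0.0592]
 [-0.2291  0.042  -0.9725]]
0 0 t [ 0.07 -0.14  0.09] w [0.07 0.26 0.18] 
0 1 t [ 0.06 -0.14  0.08] w [0.07 0.26 0.18] 
0 2 t [ 0.06 -0.14  0.09] w [0.07 0.26 0.18] 
0 3 t [ 0.05 -0.14  0.1 ] w [0.07 0.26 0.18] 
0 4 t [ 0.05 -0.14  0.09] w [0.07 0.26 0.18] 
1 0 t [ 0.04 -0.14  0.1 ] w [0.07 0.26 0.18] 
1 1 t [ 0.04 -0.14  0.09] w [0.07 0.26 0.17] 
1 2 t [ 0.04 -0.14  0.1 ] w [0.06 0.27 0.18] 
1 3 t [ 0.03 -0.14  0.1 ] w [0.07 0.26 0.18] 
1 4 t [ 0.03 -0.14  0.11] w [0.07 0.26 0.18]
```

Emit:
apply_moves --motion '[{"jaw":0.6,"tx":0.07,"ty":-0.14,"tz":0.09,"wx":0.07,"wy":0.26,"wz":0.18},{"jaw":0.6,"tx":0.06,"ty":-0.14,"tz":0.09,"wx":0.07,"wy":0.26,"wz":0.18},{"jaw":0.6,"tx":0.06,"ty":-0.14,"tz":0.09,"wx":0.07,"wy":0.26,"wz":0.18},{"jaw":0.6,"tx":0.05,"ty":-0.14,"tz":0.1,"wx":0.07,"wy":0.26,"wz":0.18},{"jaw":0.6,"tx":0.05,"ty":-0.14,"tz":0.1,"wx":0.07,"wy":0.26,"wz":0.18}]'

```text
clock: 16.95
eef_pos: [0.4298, -0.0612, 0.1444]
ee_rot: [[-0.865, 0.488, 0.114], [0.488, 0.872, -0.033], [-0.115, 0.027, -0.993]]
wrist_force: [0.3, -0.4, -0.4]
width: 0.0529
```

Emit:
apply_moves --motion '[{"jaw":0.6,"tx":0.04,"ty":-0.14,"tz":0.1,"wx":0.07,"wy":0.26,"wz":0.18},{"jaw":0.6,"tx":0.04,"ty":-0.14,"tz":0.1,"wx":0.07,"wy":0.26,"wz":0.18},{"jaw":0.6,"tx":0.04,"ty":-0.14,"tz":0.1,"wx":0.07,"wy":0.26,"wz":0.18},{"jaw":0.6,"tx":0.03,"ty":-0.14,"tz":0.1,"wx":0.07,"wy":0.26,"wz":0.18},{"jaw":0.6,"tx":0.03,"ty":-0.14,"tz":0.1,"wx":0.07,"wy":0.26,"wz":0.18}]'

```text
clock: 17.58
eef_pos: [0.4059, -0.0872, 0.1178]
ee_rot: [[-0.83, 0.558, 0.0], [0.558, 0.83, 0.001], [0.001, 0.001, -1.0]]
wrist_force: [-0.8, 0.0, -0.7]
width: 0.0527
```

```bash
python3 - <<'E'
from shot import *
o,p,R=now()
print(p,R,np.array(o['joint_pos']))
plan(p,R,[([.405,-.0893,.09],Rt(-34.1,0)@FL,5)])
E
```

```text
[ 0.4059 -0.0872  0.1178] [[-0.83    0.5577  0.0002]
 [ 0.5577  0.83    0.0014]
 [ 0.0006  0.0012 -1.    ]] [ 0.3688  0.7038 -0.4249  2.2791  0.9362  0.3359  0.1073]
0 0 t [-0.   -0.01  0.11] w [ 0.   -0.    0.01] 
0 1 t [-0.   -0.01  0.11] w [ 0.01 -0.    0.01] 
0 2 t [-0.01 -0.01  0.11] w [-0. -0.  0.] 
0 3 t [ 0.   -0.01  0.11] w [ 0.   -0.01  0.01] 
0 4 t [ 0.   -0.    0.12] w [0.   0.   0.01]
```

Emit:
apply_moves --motion '[{"jaw":0.5,"tx":0,"ty":-0.02,"tz":0.4,"wx":0,"wy":0,"wz":0.02},{"jaw":0.5,"tx":0,"ty":-0.02,"tz":0.4,"wx":0,"wy":0,"wz":0.01},{"jaw":0.5,"tx":0,"ty":0,"tz":0.4,"wx":0,"wy":0,"wz":0},{"jaw":0.5,"tx":0,"ty":0,"tz":0.3,"wx":0,"wy":0,"wz":0},{"jaw":0.5,"tx":0,"ty":0,"tz":0.0,"wx":0,"wy":0,"wz":0}]'

```text
clock: 18.2
eef_pos: [0.4055, -0.0893, 0.0485]
ee_rot: [[-0.83, 0.558, -0.002], [0.558, 0.83, -0.0], [0.002, -0.001, -1.0]]
wrist_force: [-0.3, 0.3, 0.4]
width: 0.0441
```

```bash
python3 - <<'E'
from shot import *
shot("w12")
E
```

```text
18.2 [ 0.4055 -0.0893  0.0485] 
 [[-0.8297  0.5582 -0.0025]
 [ 0.5583  0.8297 -0.0001]
 [ 0.002  -0.0014 -1.    ]] [ 0.1968  0.8466 -0.1473  2.3161  1.6891  0.1112 -0.6127] [-0.3181  0.3467  0.3693] 0.04413341998460802
```

View pics/w12.png

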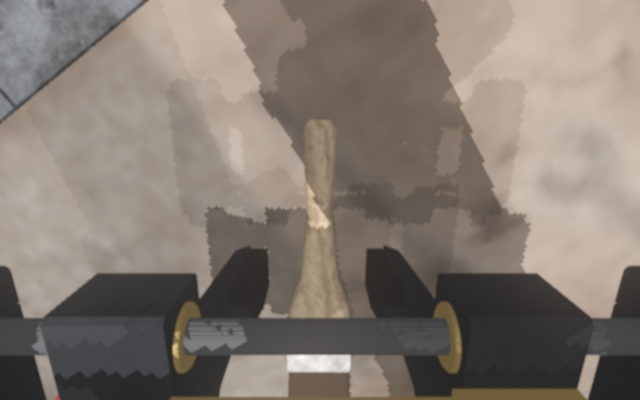

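Emit:
apply_moves --motion '[{"jaw":0.5,"tx":0,"ty":0,"tz":0.3,"wx":0,"wy":0,"wz":0},{"jaw":0.5,"tx":0,"ty":0,"tz":0.3,"wx":0,"wy":0,"wz":0},{"jaw":0.5,"tx":0,"ty":0,"tz":0.2,"wx":0,"wy":0,"wz":0},{"jaw":0.5,"tx":0,"ty":0,"tz":0.08,"wx":0,"wy":0,"wz":0},{"jaw":0.4,"tx":0,"ty":0,"tz":0,"wx":0,"wy":0,"wz":0}]' --squeeze 20

```text
clock: 18.88
eef_pos: [0.4056, -0.0895, 0.0053]
ee_rot: [[-0.829, 0.559, -0.002], [0.559, 0.829, -0.001], [0.001, -0.002, -1.0]]
wrist_force: [-0.1, 0.2, -0.1]
width: 0.0363
```

```bash
python3 - <<'E'
from shot import *
shot("w13")
E
```

```text
18.875 [ 0.4056 -0.0895  0.0053] 
 [[-0.8292  0.5589 -0.0015]
 [ 0.5589  0.8292 -0.001 ]
 [ 0.0007 -0.0016 -1.    ]] [ 0.3382  0.9681 -0.3789  2.3108  1.8751  0.3263 -0.7975] [-0.1294  0.1683 -0.14  ] 0.03628940379765043
```

View pics/w13.png

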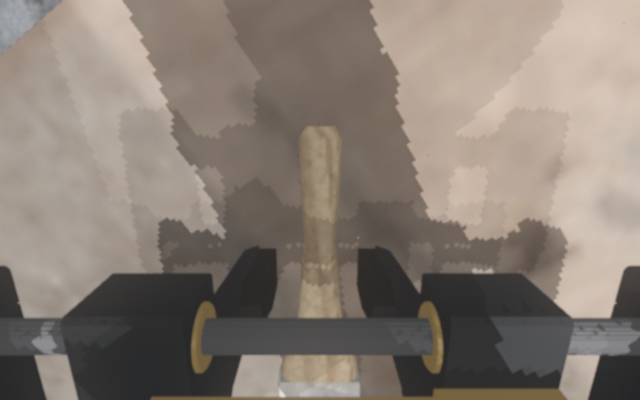

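w13 shows the handle (column 320) centred between the fingers (276 and 358). Closing.

Emit:
apply_moves --motion '[{"jaw":0.3,"tx":0,"ty":0.01,"tz":0.03,"wx":0,"wy":0,"wz":0},{"jaw":0,"tx":0,"ty":0,"tz":0,"wx":0,"wy":0,"wz":0},{"jaw":0,"tx":0,"ty":0,"tz":0,"wx":0,"wy":0,"wz":0},{"jaw":0,"tx":0,"ty":0,"tz":0,"wx":0,"wy":0,"wz":0},{"jaw":0,"tx":0,"ty":0,"tz":0,"wx":0,"wy":0,"wz":0}]' --squeeze 30

```text
clock: 19.55
eef_pos: [0.4062, -0.0889, 0.0039]
ee_rot: [[-0.829, 0.559, -0.001], [0.559, 0.829, -0.001], [0.0, -0.001, -1.0]]
wrist_force: [-0.1, 0.4, 0.7]
width: 0.0184
```

```bash
python3 - <<'E'
from shot import *
shot("w14")
E
```

```text
19.55 [ 0.4062 -0.0889  0.0039] 
 [[-0.8293  0.5588 -0.0006]
 [ 0.5588  0.8293 -0.0008]
 [ 0.0001 -0.001  -1.    ]] [ 0.3395  0.9722 -0.3832  2.3098  1.8804  0.3311 -0.8032] [-0.0955  0.4462  0.6818] 0.01844626014176344
```

View pics/w14.png

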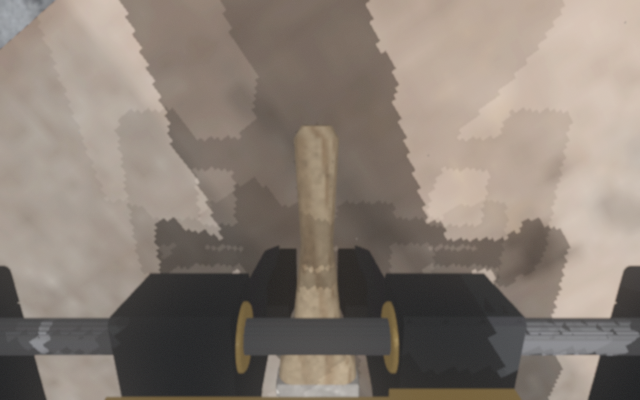

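Emit:
apply_moves --motion '[{"jaw":0,"tx":0,"ty":0,"tz":0,"wx":0,"wy":0,"wz":0},{"jaw":0,"tx":0,"ty":0,"tz":-0.2,"wx":0,"wy":0,"wz":0},{"jaw":0,"tx":0,"ty":0,"tz":-0.5,"wx":0,"wy":0,"wz":0},{"jaw":0,"tx":0,"ty":0,"tz":-0.7,"wx":0,"wy":0,"wz":0},{"jaw":0,"tx":0,"ty":0,"tz":-0.7,"wx":0,"wy":0,"wz":0}]'

```text
clock: 20.23
eef_pos: [0.4096, -0.0884, 0.0977]
ee_rot: [[-0.827, 0.562, 0.01], [0.562, 0.827, -0.001], [-0.009, 0.005, -1.0]]
wrist_force: [0.4, -0.7, 0.1]
width: 0.0188
```

```bash
python3 - <<'E'
from shot import *
shot("w15")
o,p,R=now()
plan(p,R,[([.44,.03,.20],Rt(-18,16)@FL,10),(L(BT,-35,-.5,90),Rt(3.6,30)@FL,15)])
E
```

```text
20.225 [ 0.4096 -0.0884  0.0977] 
 [[-0.8274  0.5615  0.01  ]
 [ 0.5615  0.8274 -0.0013]
 [-0.009   0.0045 -0.9999]] [ 0.4344  0.7699 -0.5367  2.286   1.1974  0.3933 -0.1605] [ 0.4068 -0.6758  0.1371] 0.01884010389652437
0 0 t [ 0.08  0.23 -0.2 ] w [-0.04 -0.3  -0.32] 
0 1 t [ 0.07  0.23 -0.2 ] w [-0.04 -0.3  -0.32] 
0 2 t [ 0.06  0.24 -0.2 ] w [-0.04 -0.3  -0.33] 
0 3 t [ 0.05  0.24 -0.2 ] w [-0.04 -0.31 -0.32] 
0 4 t [ 0.03  0.23 -0.2 ] w [-0.04 -0.3  -0.32] 
1 0 t [ 0.03  0.25 -0.2 ] w [-0.04 -0.3  -0.32] 
1 1 t [ 0.01  0.24 -0.2 ] w [-0.04 -0.3  -0.33] 
1 2 t [-0.    0.24 -0.19] w [-0.04 -0.3  -0.32] 
1 3 t [-0.02  0.24 -0.2 ] w [-0.04 -0.3  -0.32] 
1 4 t [-0.02  0.25 -0.2 ] w [-0.04 -0.3  -0.32] 
2 0 t [0.12 0.35 0.05] w [-0.11 -0.18 -0.27] 
2 1 t [0.1  0.35 0.06] w [-0.12 -0.19 -0.26] 
2 2 t [0.11 0.36 0.06] w [-0.11 -0.18 -0.27] 
2 3 t [0.09 0.36 0.06] w [-0.11 -0.19 -0.26] 
2 4 t [0.09 0.35 0.06] w [-0.11 -0.18 -0.27] 
3 0 t [0.08 0.36 0.07] w [-0.12 -0.19 -0.27] 
3 1 t [0.07 0.36 0.06] w [-0.11 -0.18 -0.26] 
3 2 t [0.06 0.36 0.07] w [-0.11 -0.19 -0.27] 
3 3 t [0.06 0.37 0.08] w [-0.11 -0.18 -0.26] 
3 4 t [0.05 0.36 0.07] w [-0.12 -0.19 -0.27] 
4 0 t [0.05 0.36 0.08] w [-0.11 -0.18 -0.27] 
4 1 t [0.03 0.37 0.08] w [-0.11 -0.18 -0.26] 
4 2 t [0.03 0.36 0.08] w [-0.12 -0.19 -0.27] 
4 3 t [0.02 0.36 0.09] w [-0.11 -0.18 -0.26] 
4 4 t [0.02 0.36 0.09] w [-0.11 -0.19 -0.27]
```

View pics/w15.png

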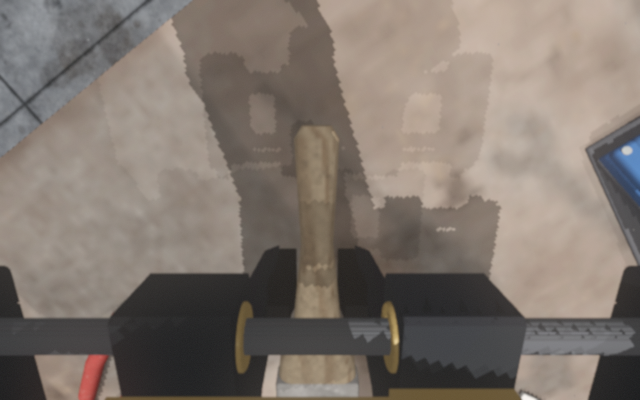

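w15 shows the brush lifted, with its handle end at (317,126) unchanged relative to the tool.

Emit:
apply_moves --motion '[{"jaw":0,"tx":0.08,"ty":0.23,"tz":-0.2,"wx":-0.04,"wy":-0.3,"wz":-0.32},{"jaw":0,"tx":0.07,"ty":0.23,"tz":-0.2,"wx":-0.04,"wy":-0.3,"wz":-0.32},{"jaw":0,"tx":0.06,"ty":0.24,"tz":-0.2,"wx":-0.04,"wy":-0.3,"wz":-0.32},{"jaw":0,"tx":0.05,"ty":0.24,"tz":-0.2,"wx":-0.04,"wy":-0.3,"wz":-0.32},{"jaw":0,"tx":0.03,"ty":0.24,"tz":-0.2,"wx":-0.04,"wy":-0.3,"wz":-0.32}]'

```text
clock: 20.9
eef_pos: [0.4252, -0.0297, 0.1471]
ee_rot: [[-0.888, 0.44, 0.134], [0.436, 0.898, -0.055], [-0.145, 0.009, -0.989]]
wrist_force: [-0.2, -0.6, -0.0]
width: 0.0187
```

Emit:
apply_moves --motion '[{"jaw":0,"tx":0.03,"ty":0.24,"tz":-0.2,"wx":-0.04,"wy":-0.3,"wz":-0.32},{"jaw":0,"tx":0.01,"ty":0.24,"tz":-0.2,"wx":-0.04,"wy":-0.3,"wz":-0.32},{"jaw":0,"tx":0,"ty":0.24,"tz":-0.2,"wx":-0.04,"wy":-0.3,"wz":-0.32},{"jaw":0,"tx":-0.02,"ty":0.24,"tz":-0.2,"wx":-0.04,"wy":-0.3,"wz":-0.32},{"jaw":0,"tx":-0.02,"ty":0.25,"tz":-0.2,"wx":-0.04,"wy":-0.3,"wz":-0.32}]'

```text
clock: 21.52
eef_pos: [0.44, 0.03, 0.1966]
ee_rot: [[-0.915, 0.31, 0.259], [0.297, 0.951, -0.087], [-0.274, -0.003, -0.962]]
wrist_force: [-0.2, 0.6, 0.2]
width: 0.0183
```

```bash
python3 - <<'E'
from h import *
o,p,R=now()
print(p,R,np.array(o['joint_pos']),o['width'])
plan(p,R,[(L(BT,-35,-.5,90),Rt(3.6,30)@FL,15)])
E
```

```text
[0.44   0.03   0.1966] [[-0.9148  0.3096  0.2595]
 [ 0.2971  0.9509 -0.0871]
 [-0.2737 -0.0026 -0.9618]] [ 0.1021  0.5354 -0.5941  2.3646  1.3898  0.4787 -0.4505] 0.018305228872906268
0 0 t [0.11 0.35 0.05] w [-0.11 -0.19 -0.27] 
0 1 t [0.11 0.35 0.05] w [-0.12 -0.18 -0.26] 
0 2 t [0.1  0.36 0.05] w [-0.11 -0.19 -0.27] 
0 3 t [0.09 0.36 0.06] w [-0.12 -0.19 -0.26] 
0 4 t [0.09 0.36 0.06] w [-0.11 -0.18 -0.27] 
1 0 t [0.08 0.36 0.06] w [-0.12 -0.19 -0.26] 
1 1 t [0.07 0.36 0.06] w [-0.11 -0.18 -0.27] 
1 2 t [0.06 0.36 0.06] w [-0.12 -0.19 -0.26] 
1 3 t [0.06 0.36 0.07] w [-0.11 -0.19 -0.27] 
1 4 t [0.05 0.36 0.07] w [-0.12 -0.18 -0.27] 
2 0 t [0.04 0.37 0.07] w [-0.11 -0.19 -0.26] 
2 1 t [0.03 0.36 0.08] w [-0.11 -0.19 -0.27] 
2 2 t [0.03 0.36 0.08] w [-0.12 -0.18 -0.26] 
2 3 t [0.02 0.37 0.08] w [-0.11 -0.19 -0.27] 
2 4 t [0.01 0.36 0.09] w [-0.12 -0.19 -0.26]
```

Emit:
apply_moves --motion '[{"jaw":0,"tx":0.11,"ty":0.35,"tz":0.05,"wx":-0.11,"wy":-0.19,"wz":-0.27},{"jaw":0,"tx":0.11,"ty":0.35,"tz":0.05,"wx":-0.12,"wy":-0.18,"wz":-0.26},{"jaw":0,"tx":0.1,"ty":0.36,"tz":0.05,"wx":-0.11,"wy":-0.19,"wz":-0.27},{"jaw":0,"tx":0.09,"ty":0.36,"tz":0.06,"wx":-0.12,"wy":-0.19,"wz":-0.26},{"jaw":0,"tx":0.09,"ty":0.36,"tz":0.06,"wx":-0.11,"wy":-0.18,"wz":-0.27}]'

```text
clock: 22.15
eef_pos: [0.4443, 0.1215, 0.1761]
ee_rot: [[-0.919, 0.188, 0.346], [0.179, 0.982, -0.058], [-0.351, 0.009, -0.936]]
wrist_force: [0.4, -0.2, -1.3]
width: 0.0185
```

Emit:
apply_moves --motion '[{"jaw":0,"tx":0.08,"ty":0.36,"tz":0.06,"wx":-0.12,"wy":-0.19,"wz":-0.26},{"jaw":0,"tx":0.07,"ty":0.36,"tz":0.06,"wx":-0.11,"wy":-0.18,"wz":-0.27},{"jaw":0,"tx":0.06,"ty":0.36,"tz":0.06,"wx":-0.12,"wy":-0.19,"wz":-0.26},{"jaw":0,"tx":0.06,"ty":0.36,"tz":0.07,"wx":-0.11,"wy":-0.19,"wz":-0.27},{"jaw":0,"tx":0.05,"ty":0.36,"tz":0.07,"wx":-0.12,"wy":-0.18,"wz":-0.27}]'

```text
clock: 22.78
eef_pos: [0.4483, 0.2122, 0.156]
ee_rot: [[-0.902, 0.062, 0.427], [0.061, 0.998, -0.017], [-0.427, 0.011, -0.904]]
wrist_force: [-0.0, 0.3, -0.5]
width: 0.0181
```

Emit:
apply_moves --motion '[{"jaw":0,"tx":0.04,"ty":0.36,"tz":0.07,"wx":-0.11,"wy":-0.19,"wz":-0.26},{"jaw":0,"tx":0.03,"ty":0.36,"tz":0.08,"wx":-0.11,"wy":-0.19,"wz":-0.27},{"jaw":0,"tx":0.03,"ty":0.36,"tz":0.08,"wx":-0.12,"wy":-0.18,"wz":-0.26},{"jaw":0,"tx":0.02,"ty":0.36,"tz":0.08,"wx":-0.11,"wy":-0.19,"wz":-0.27},{"jaw":0,"tx":0.01,"ty":0.36,"tz":0.09,"wx":-0.12,"wy":-0.19,"wz":-0.26}]'

```text
clock: 23.4
eef_pos: [0.4529, 0.3024, 0.1356]
ee_rot: [[-0.864, -0.063, 0.499], [-0.054, 0.998, 0.032], [-0.5, 0.001, -0.866]]
wrist_force: [-0.4, 0.0, -0.6]
width: 0.0188
```

```bash
python3 - <<'E'
from shot import *
o,p,R=now()
print(np.array(o['joint_pos']),o['width'],"local",(p-BT[0])@BT[1]*1000,BT[1].T@R)
plan(p,R,[(L(BT,-35,-.5,45),Rt(3.6,30)@FL,4)])
E
```

```text
[-0.4645  0.826  -0.718   2.2956  1.8281  0.9226 -1.0287] 0.01877175149552887 local [-35.101   -1.0353  89.0863] [[-1.      0.0006 -0.    ]
 [ 0.0006  1.      0.0007]
 [ 0.      0.0007 -1.    ]]
0 0 t [-0.    0.    0.22] w [ 0. -0. -0.] 
0 1 t [-0.    0.01  0.22] w [ 0. -0. -0.] 
0 2 t [-0.   -0.    0.22] w [ 0.01 -0.   -0.01] 
0 3 t [-0.    0.    0.22] w [-0. -0.  0.]
```

Emit:
apply_moves --motion '[{"jaw":0,"tx":0,"ty":0,"tz":0.25,"wx":0,"wy":0,"wz":0},{"jaw":0,"tx":0,"ty":0,"tz":0.25,"wx":0,"wy":0,"wz":0},{"jaw":0,"tx":0,"ty":0.01,"tz":0.25,"wx":0,"wy":0,"wz":0},{"jaw":0,"tx":0,"ty":0,"tz":0.25,"wx":0,"wy":0,"wz":0},{"jaw":0,"tx":0,"ty":0,"tz":0,"wx":0,"wy":0,"wz":0}]'

```text
clock: 24.02
eef_pos: [0.4781, 0.3023, 0.0915]
ee_rot: [[-0.866, -0.059, 0.497], [-0.051, 0.998, 0.03], [-0.498, 0.0, -0.867]]
wrist_force: [-0.7, 0.3, -0.6]
width: 0.0183
```

```bash
python3 - <<'E'
from shot import *
shot("w16")
o,p,R=now()
print("local",(p-BT[0])@BT[1]*1000)
p,d=get_image("side");cv2.imwrite("pics/side1.png",cv2.resize(p[90:240,250:420,::-1],None,fx=4,fy=4,interpolation=cv2.INTER_CUBIC))
E
```

```text
24.025 [0.4781 0.3023 0.0915] 
 [[-0.8655 -0.0594  0.4973]
 [-0.0514  0.9982  0.0297]
 [-0.4982  0.0001 -0.8671]] [-0.439   0.9309 -0.6899  2.2559  1.9309  0.9493 -1.054 ] [-0.7496  0.3347 -0.6133] 0.018283486865999163
local [-35.3186  -2.2712  38.9402]
```

View pics/w16.png

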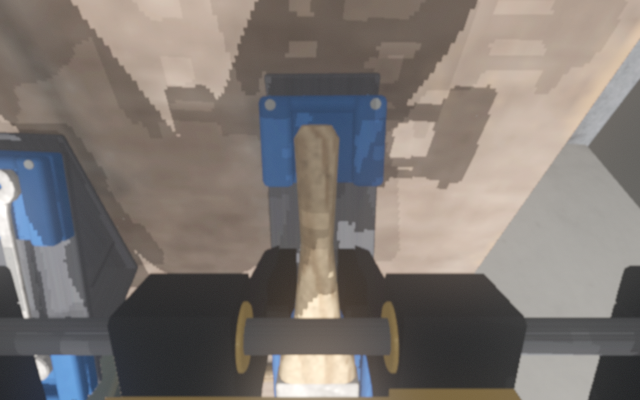

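View pics/side1.png

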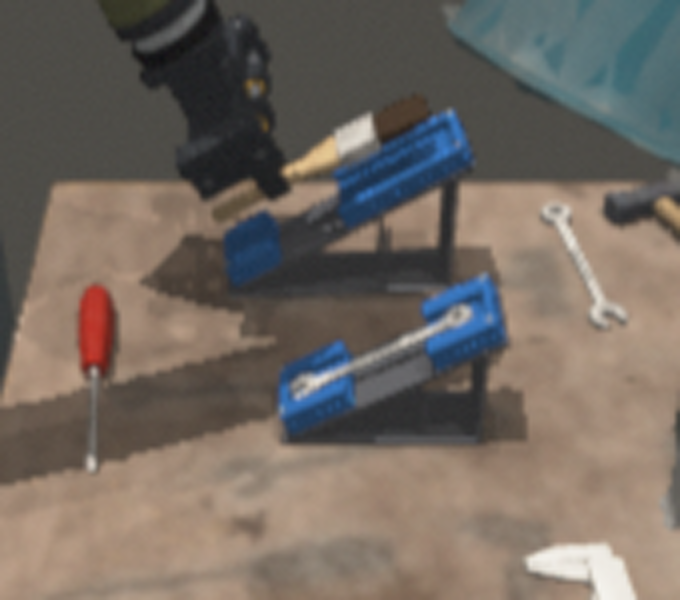

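w16 shows the handle end at column 317 and the lower screws at (270,104) and (376,104), midpoint 323, so the brush needs about 2.6 mm in +y. The side view shows the brush parallel above its tray, bristles uphill, and the spanner in its own tray.

Emit:
apply_moves --motion '[{"jaw":0,"tx":0,"ty":0.03,"tz":0.1,"wx":0,"wy":0,"wz":0},{"jaw":0,"tx":0,"ty":0.02,"tz":0.14,"wx":0,"wy":0,"wz":0},{"jaw":0,"tx":0,"ty":0,"tz":0.14,"wx":0,"wy":0,"wz":0},{"jaw":0,"tx":0,"ty":0,"tz":0,"wx":0,"wy":0,"wz":0},{"jaw":0,"tx":0,"ty":0,"tz":0,"wx":0,"wy":0,"wz":0}]'

```text
clock: 24.75
eef_pos: [0.4869, 0.3062, 0.076]
ee_rot: [[-0.865, -0.061, 0.498], [-0.052, 0.998, 0.031], [-0.499, 0.001, -0.867]]
wrist_force: [0.4, -0.5, -0.7]
width: 0.0183
```

```bash
python3 - <<'E'
from shot import *
shot("w17")
o,p,R=now()
print("local",(p-BT[0])@BT[1]*1000,BT[1].T@R)
p,d=get_image("top");cv2.imwrite("pics/top1.png",cv2.resize(p[110:250,150:310,::-1],None,fx=4,fy=4,interpolation=cv2.INTER_CUBIC))
E
```

```text
24.75 [0.4869 0.3062 0.076 ] 
 [[-0.8651 -0.061   0.4979]
 [-0.0523  0.9981  0.0313]
 [-0.4989  0.001  -0.8667]] [-0.4354  0.9668 -0.6801  2.233   1.9605  0.9562 -1.0549] [ 0.3884 -0.5353 -0.659 ] 0.018348536838689502
local [-35.1676   0.7635  20.4864] [[-1.      0.0021 -0.0012]
 [ 0.0021  1.      0.0002]
 [ 0.0012  0.0001 -1.    ]]
```

View pics/w17.png

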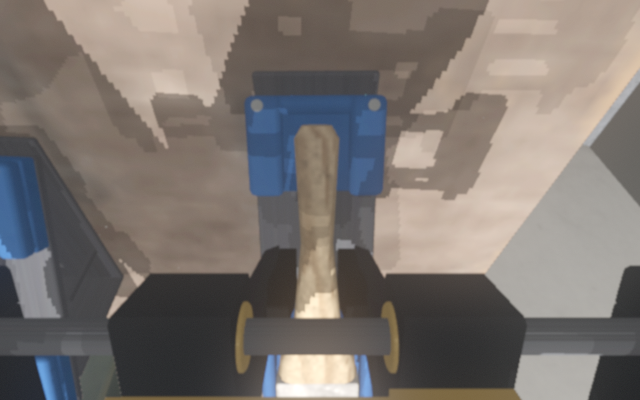

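View pics/top1.png

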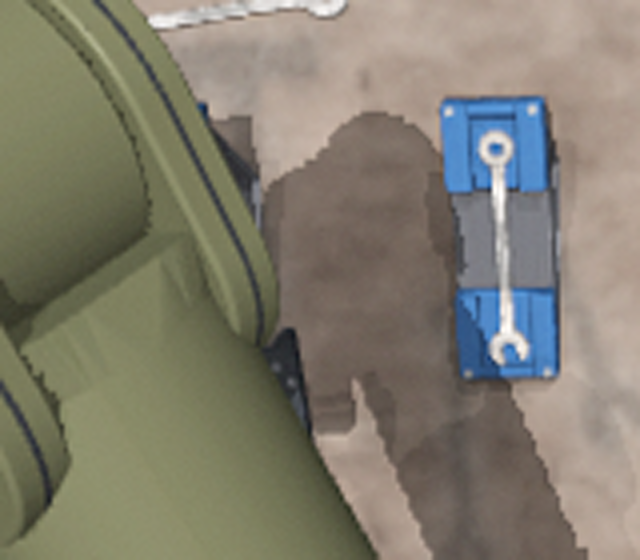

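w17 shows the handle (column 317) centred in the lower nest (screw midpoint 316). Lowering.

Emit:
apply_moves --motion '[{"jaw":0,"tx":0,"ty":0,"tz":0.1,"wx":0,"wy":0.02,"wz":0.02},{"jaw":0,"tx":0,"ty":0,"tz":0.1,"wx":0,"wy":0,"wz":0},{"jaw":0,"tx":0,"ty":0,"tz":0.06,"wx":0,"wy":0,"wz":0},{"jaw":0,"tx":0,"ty":0,"tz":0.03,"wx":0,"wy":0,"wz":0},{"jaw":0,"tx":0,"ty":0,"tz":0.02,"wx":0,"wy":0,"wz":0}]'

```text
clock: 25.48
eef_pos: [0.4947, 0.3068, 0.0625]
ee_rot: [[-0.866, -0.059, 0.496], [-0.051, 0.998, 0.031], [-0.497, 0.002, -0.867]]
wrist_force: [0.6, -0.2, -0.9]
width: 0.0183
```

```bash
python3 - <<'E'
from shot import *
shot("w18")
o,p,R=now()
print("local",(p-BT[0])@BT[1]*1000,BT[1].T@R, np.array(o['wrist_force']),np.array(o['torque']))
p,d=get_image("side");cv2.imwrite("pics/side2.png",cv2.resize(p[90:240,250:420,::-1],None,fx=4,fy=4,interpolation=cv2.INTER_CUBIC))
E
```

```text
25.475 [0.4947 0.3068 0.0625] 
 [[-0.866  -0.0594  0.4965]
 [-0.0506  0.9982  0.0313]
 [-0.4974  0.002  -0.8675]] [-0.4274  0.9963 -0.6715  2.2148  1.9855  0.9587 -1.055 ] [ 0.5821 -0.2459 -0.8795] 0.018287987211933587
local [-35.1939   0.7172   4.7561] [[-1.      0.0039 -0.0029]
 [ 0.0039  1.     -0.    ]
 [ 0.0029 -0.     -1.    ]] [ 1.0052  0.255  -1.0355] [ 0.0353  0.394  -0.0026]
```

View pics/w18.png

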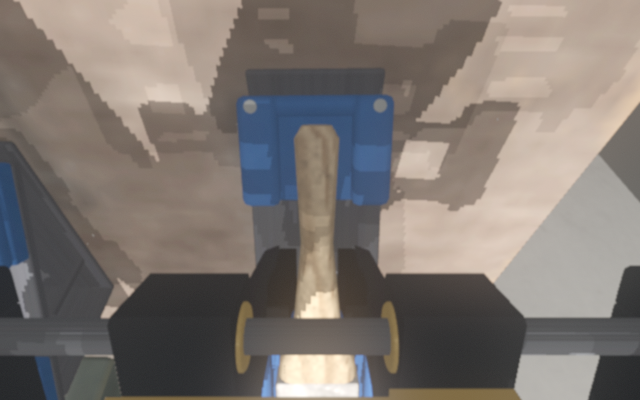

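View pics/side2.png

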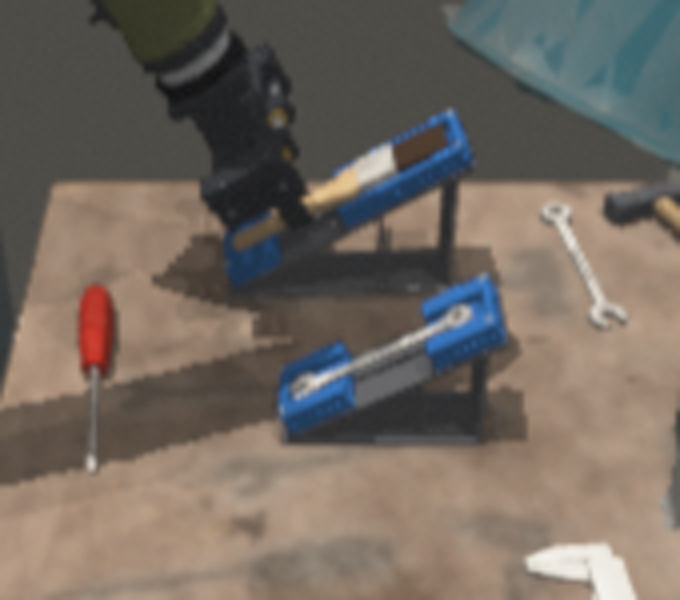

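Emit:
apply_moves --motion '[{"jaw":0,"tx":0,"ty":0,"tz":0.02,"wx":0,"wy":-0.03,"wz":-0.04},{"jaw":0,"tx":0,"ty":0,"tz":0.02,"wx":0,"wy":0,"wz":0},{"jaw":0,"tx":0,"ty":0,"tz":0,"wx":0,"wy":0,"wz":0},{"jaw":0,"tx":0,"ty":0,"tz":0,"wx":0,"wy":0,"wz":0},{"jaw":0,"tx":0,"ty":0,"tz":0,"wx":0,"wy":0,"wz":0}]'

```text
clock: 26.2
eef_pos: [0.4956, 0.3069, 0.061]
ee_rot: [[-0.864, -0.063, 0.499], [-0.054, 0.998, 0.032], [-0.5, 0.0, -0.866]]
wrist_force: [-1.1, -0.8, 0.2]
width: 0.0184
```

```bash
python3 - <<'E'
from shot import *
o,p,R=now()
print("local",(p-BT[0])@BT[1]*1000,BT[1].T@R, np.array(o['wrist_force']),np.array(o['torque']))
E
```

```text
local [-35.2093   0.8155   2.9746] [[-1.      0.0003 -0.0003]
 [ 0.0003  1.      0.0002]
 [ 0.0003  0.0002 -1.    ]] [-1.0663 -0.8216  0.2218] [0.0105 0.4622 0.0174]
```

Emit:
apply_moves --motion '[{"jaw":0,"tx":0,"ty":0,"tz":0.01,"wx":0,"wy":0,"wz":0},{"jaw":0,"tx":0,"ty":0,"tz":0,"wx":0,"wy":0,"wz":0},{"jaw":0,"tx":0,"ty":0,"tz":0,"wx":0,"wy":0,"wz":0},{"jaw":0,"tx":0,"ty":0,"tz":0,"wx":0,"wy":0,"wz":0},{"jaw":0,"tx":0,"ty":0,"tz":0,"wx":0,"wy":0,"wz":0}]'

```text
clock: 26.82
eef_pos: [0.4958, 0.3069, 0.0606]
ee_rot: [[-0.864, -0.063, 0.499], [-0.054, 0.998, 0.032], [-0.5, 0.0, -0.866]]
wrist_force: [-4.3, -0.6, 4.8]
width: 0.0182
```

```bash
python3 - <<'E'
from shot import *
o,p,R=now()
print("local",(p-BT[0])@BT[1]*1000, np.array(o['wrist_force'])@BT[1],np.array(o['torque']))
E
```

```text
local [-35.2573   0.8359   2.5792] [-1.3749 -0.3046  6.3444] [ 0.0045  0.3847 -0.0517]
```

Contact is confirmed, with a normal force of about 6 N. Releasing gently and backing off.

Emit:
apply_moves --motion '[{"jaw":0,"tx":0,"ty":0,"tz":-0.01,"wx":0,"wy":0,"wz":0},{"jaw":0.25,"tx":0,"ty":0,"tz":0,"wx":0,"wy":0,"wz":0},{"jaw":0.35,"tx":0,"ty":0,"tz":0,"wx":0,"wy":0,"wz":0},{"jaw":0.5,"tx":0,"ty":0,"tz":0,"wx":0,"wy":0,"wz":0},{"jaw":0.5,"tx":0,"ty":0,"tz":0,"wx":0,"wy":0,"wz":0}]'

```text
clock: 27.45
eef_pos: [0.4959, 0.3068, 0.0609]
ee_rot: [[-0.864, -0.062, 0.499], [-0.054, 0.998, 0.031], [-0.5, 0.0, -0.866]]
wrist_force: [-1.5, 0.4, -0.2]
width: 0.0437
```

Emit:
apply_moves --motion '[{"jaw":0.5,"tx":0,"ty":0,"tz":-0.1,"wx":0,"wy":0,"wz":0},{"jaw":0.5,"tx":0,"ty":0,"tz":-0.3,"wx":0,"wy":0,"wz":0},{"jaw":0.5,"tx":0,"ty":0,"tz":-0.6,"wx":0,"wy":0,"wz":0},{"jaw":0.5,"tx":0,"ty":0,"tz":-0.8,"wx":0,"wy":0,"wz":0},{"jaw":0.5,"tx":0,"ty":0,"tz":-0.8,"wx":0,"wy":0,"wz":0}]'

```text
clock: 28.08
eef_pos: [0.4295, 0.3027, 0.1751]
ee_rot: [[-0.864, -0.063, 0.499], [-0.055, 0.998, 0.032], [-0.5, 0.0, -0.866]]
wrist_force: [1.2, -1.2, -0.2]
width: 0.0444
```

```bash
python3 - <<'E'
from shot import *
shot("w19")
p,d=get_image("side");cv2.imwrite("pics/side3.png",cv2.resize(p[90:240,250:420,::-1],None,fx=4,fy=4,interpolation=cv2.INTER_CUBIC))
E
```

```text
28.075 [0.4295 0.3027 0.1751] 
 [[-0.8644 -0.0634  0.4988]
 [-0.0547  0.998   0.0321]
 [-0.4998  0.0005 -0.8661]] [-0.4893  0.7253 -0.7398  2.3147  1.7116  0.8898 -0.9784] [ 1.1826 -1.1899 -0.2441] 0.044353560897779025
```

View pics/w19.png

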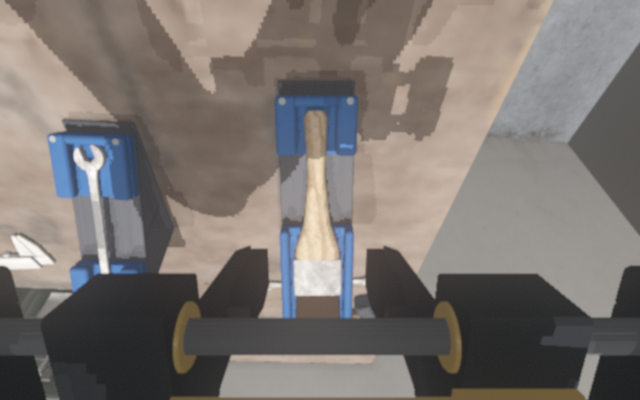

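View pics/side3.png

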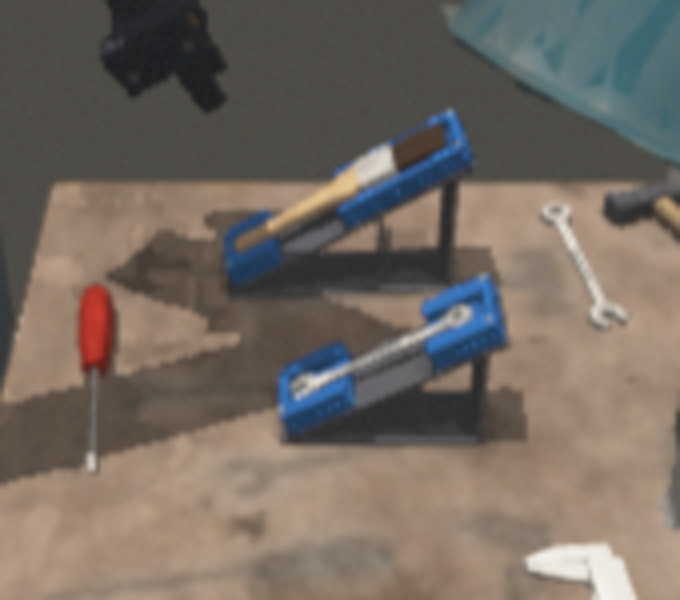

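Both tools sit in their pockets: brush handle end (316,112), ferrule (317,275); spanner jaw (90,158). I'll check numerically that they lie flat before handing in.

Emit:
apply_moves --motion '[{"jaw":0.5,"tx":0,"ty":0,"tz":-0.5,"wx":0,"wy":0,"wz":0},{"jaw":0.5,"tx":0,"ty":0,"tz":0,"wx":0,"wy":0,"wz":0},{"jaw":0.5,"tx":0,"ty":0,"tz":0,"wx":0,"wy":0,"wz":0},{"jaw":0.5,"tx":0,"ty":0,"tz":0,"wx":0,"wy":0,"wz":0},{"jaw":0.5,"tx":0,"ty":0,"tz":0,"wx":0,"wy":0,"wz":0}]'

```text
clock: 28.8
eef_pos: [0.4185, 0.3017, 0.1944]
ee_rot: [[-0.865, -0.062, 0.498], [-0.054, 0.998, 0.03], [-0.499, -0.0, -0.867]]
wrist_force: [-0.6, -0.6, 0.1]
width: 0.0443
```

```bash
python3 - <<'E'
from shot import *
p,d,P=load("w19")
for n,F,a in [("hend",BT,(316,120)),("hmid",BT,(317,180)),("wall",BT,(285,280)),("wallR",BT,(349,280)),("fer",BT,(318,275)),("ferL",BT,(296,270)),("ferR",BT,(339,270)),("brist",BT,(317,306)),
 ("jaw",ST,(90,168)),("shank",ST,(97,210)),("shank2",ST,(103,262))]:
    w=np.median(d[a[1]-1:a[1]+2,a[0]-1:a[0]+2]);X=pts(P,np.array(a[0]*1.),np.array(a[1]*1.),np.array(w));print(n,(X-F[0])@F[1]*1000)
for n,a in [("hend",(316,111))]: print(n,onF(P,BT,*a,.012)[0]*1000)
o=ctrl.get_obs();print(o['clock'])
p,d=get_image("top");cv2.imwrite("pics/top2.png",p[:,:,::-1])
E
```

```text
hend [-93.5828  -0.5217   9.7084]
hmid [-48.0383   0.2236  11.108 ]
wall [ 40.0985 -27.139    9.3671]
wallR [40.2527 27.629   9.1715]
fer [32.8582  1.0596 13.9686]
ferL [ 28.3106 -17.2896  13.7593]
ferR [28.1606 18.5476 14.0981]
brist [63.6554  0.2274 12.3781]
jaw [-59.7538  -0.3603   5.5344]
shank [-21.9002   0.0003   4.1322]
shank2 [28.4509 -0.6552  4.3867]
hend [-100.1888   -0.515    12.    ]
28.8
```

View pics/top2.png

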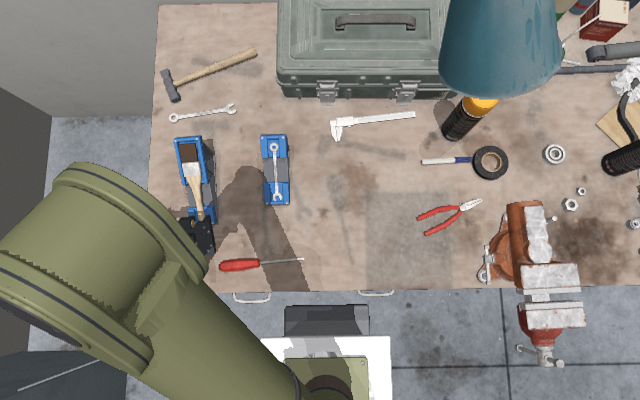

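```bash
python3 -c "
from plant import ctrl
print(ctrl.job_done())"
```

```text
the job is handed in; nothing more can be done
None
```

I moved the small spanner to its own shorter tray with the ring uphill. Then I laid the paint brush in the longer tray with the bristles uphill. Both were lowered onto the pocket floor and released with the arm clear, and I handed the job in at about 29 s.

**Brush:** It is centred within about 1 mm. The tops of the handle, ferrule and bristles measured about 10–11, 14 and 12 mm above the floor, close to their heights on the bench, so it lies flat. The handle end is about 3 mm short of the lower stop.

**Spanner:** It is centred within about 1 mm. Its upper side measured about 4–5.5 mm above the floor, 1.5–2.5 mm lower than the 6.5–7 mm its thickness would give. I take that as depth and calibration bias, because the measured height is consistent along its length.

**Bystanders:** The marker and the screwdriver are in the same places in the first and last top views.

**Small disagreements:**
- The gripper read 9.5 mm on the spanner's 12 mm shank, but the hold was firm and the spanner did not shift.
- The measured tray centres varied by about 1 mm between views.
- One move towards the brush fell short near a wrist singularity, and I replanned it.

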